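Show a sample case to the bench camera, then shut it in the screening box

TASK

Take the flat sample case off the sloping rest, lift it up to the viewing stand and lay its underside squarely over the sprung frame, lined up with it; press lightly until the frame gives a little and hold it there, still gripped, for two seconds. Then lay the case gently the right way up in its nest in the open screening box and swing the hinged upper half fully shut, edge to edge. Do not force the frame or the box, and leave the jar, the wrench and the meter alone.

Things in the scene. Friction and masses are not known exactly. Their poses are not given: they have to be found in the camera images.
- sample: Flat closed sample case: grey plastic plate 120 (x) x 64 (y) x 22 (z) mm, about 0.3 kg, a green circuit board showing on its top. Origin: centre of its underside; z out of its top. At the start it lies on the rest, tilted 25 degrees, low end (-x) towards the robot; its long sides overhang the rest by 10 mm each, free to grip across the 64 mm.
- rest: Fixed sloping aluminium rest, 130 x 60 mm foot, bed 44 mm wide with a 14 mm lip at its low end (-x side); the case's underside centre is 55 mm above its origin (centre of its foot).
- stand: Viewing stand (fixed): foot 150 x 110 mm, camera head, and on the head a dark rectangular steel frame 120 x 46 mm, whose flat outer face takes the case's underside. The frame is sprung: begins to give at 4 N, gives 6 mm at 10 N, then is solid. It sits on a focus slide left at any setting, not reported: feel for it. Origin under the foot.
- window: Sloping camera head of the stand, 48 mm wide (fingers pass beside it), origin 150 mm above the bench. z: square out of the head, leaning 35 degrees from vertical to the robot's side; x up the slope, y level. The frame is centred on z, its face 24 to 54 mm out along z (focus setting). Viewing pose: the case's underside on that face, long axis along x, centred.
- shell: Fixed lower half of the aluminium clamshell box, 158 (x) x 140 (y) x 18 mm, walls 4 mm. Origin: centre of its underside. Nest centred on it: floor at z = 4 mm, case's long axis along x, between tapered black ribs up to z = 14 mm, 3 mm free all round at the floor, 8 mm at the rib tops (side ribs only at x = +-44 mm; mid-sides open to the walls, for fingers).
- lid (a joint): Hinge of the upper half of the screening box (158 x 140 x 18 mm shell, 0.22 kg), rad: 0 = shut edge to edge on the lower half, 1.57 = upright, opens to 2.0 over the far (+x) rim. Stiff: it stays where it is left and takes about 3 to 4 N at its edge to move. Starts wide open, past upright.
- lid_hinge (a point): Point on the hinge axis: middle of the lower half's far rim, 83 mm along the shell's +x and 18 mm up. The axis is the shell's y.
- lid_edge (a point): Middle of the upper half's free edge, on its outer face: 162 mm from the hinge axis along the lid and 18 mm outwards (on top of it when shut). A 50 mm wide, 13 mm long dark tab sticks out beyond it.
- jar: Bystander: capped jar, 60 mm across, 85 mm high, origin under its centre.
- wrench: Bystander: wrench 160 mm long lying on the bench.
- meter: Bystander: black hand meter 90 x 140 x 40 mm lying on the bench, origin under its centre.
Mind the look-alikes: they are no part of the job. Of the things shaped like the sample, the grey one is meant.

How it is judged:
On the way, in this order (a step that is already met when the one before it is completed fails the run):
1. the gripped case is held lined up with the frame, pressed lightly against it (3 to 15 N), for 1.5 s (contact force between sample and window between 3 and 15 N and x of sample in the frame of window between -0.01 and 0.01 m and y of sample in the frame of window between -0.01 and 0.01 m and angle between the z axis of sample and the z axis of window, either way round below 0.1 rad and angle between the x axis of sample and the x axis of window, either way round below 0.14 rad and contact force between the fingers and sample above 2 N), for 1.5 s.
2. the case lies flat in its nest in the lower half, the box still open (x of sample in the frame of shell between -0.008 and 0.008 m and y of sample in the frame of shell between -0.008 and 0.008 m and z of sample in the frame of shell below 0.008 m and angle between sample's own z axis and vertical below 0.06 rad and value of joint lid above 1 rad), for 0.2 s.
At the end, for the whole second after the job is handed in: The sample case lies at rest the right way up in the nest (centre within 8 mm, underside within 4 mm of the nest floor, tilt under 0.06 rad) and the upper half is shut to within 0.03 rad (x of sample in the frame of shell between -0.008 and 0.008 m and y of sample in the frame of shell between -0.008 and 0.008 m and z of sample in the frame of shell below 0.008 m and angle between sample's own z axis and vertical below 0.06 rad and value of joint lid below 0.03 rad and linear speed of sample below 0.02 m/s); the robot touches nothing.
It fails at once if the frame is forced: more than 30 N between case and viewing stand (contact force between sample and window above 30 N).
It fails at once if the case is dropped or thrown: it moves at over 0.4 m/s with no finger on it (linear speed of sample above 0.4 m/s and contact force between the fingers and sample below 0.1 N).
It fails at once if the case is forced into the box: more than 90 N between them (contact force between sample and shell above 90 N).
It fails at once if the jar, the wrench or the meter is moved more than 30 mm (distance of any of jar, wrench, meter from where it was at the start of the episode above 0.03 m).
It also fails if it takes over 72 s, if anything falls off the work surface, if the arm or the gripper's body presses on something with over 40 N, if the wrist force passes 120 N, or if a joint passes its speed limit or range.

ROBOT

A 6-joint arm with a two-finger parallel gripper is mounted at the origin on the work surface. World frame = base frame: x ahead of the robot, y to its left, z up, the work surface at z = 0. Lengths are in m, angles in rad, forces in N, time in s.
With the tool pointing down it reaches from about 0.325 to 0.9 m from the base axis. Payload 3.5 kg.
Tool frame: the origin (TCP) lies between the finger pads; the fingertips stand 11 mm ahead of it and the grasp point (between the pads) lies 8 mm behind it (r.tip_extent is the distance from the TCP to the fingertips, in m); x points along the fingers, y is the direction in which the jaws open and shut, and the axes are right-handed (so a half turn about x gives the same grasp; the last joint's range is limited). The gripper opens to 85 mm and grips with 20 to 120 N. Pads are 22 mm wide; open, the fingers measure 114 mm over their backs; the gripper's body (76 mm by 85 mm) begins 54 mm behind the grasp point. The pads swing forward as they close: fully open they stand 13 mm farther back than shut.
Start: joints at [-1.375, 0.276, -0.026, 1.268, 0, 1.467], TCP at [0.184, -0.597, 0.209] pointing down, gripper open.
Joint ranges: [-3.12, 3.12], [-0.85, 1.88], [-1.08, 1.24], [-1.95, 2.15], [-1.57, 1.53], [-3.14, 3.14]. Speed limits (rad/s): [2.57, 2.57, 3.14, 3.14, 3.14, 3.14].

INTERFACE

Orientations are given as a rotation vector (axis times angle).
In Python, from plant import telemetry, eyes, close_job, r gives the robot as it stands. The module is installed in compiled form; this text tells all that it offers.
- The arm moves only by the shell command python3 -m creep 'ROWS' [FORCE]. ROWS is JSON, a list of rows, each an object with "hand": the finger opening in mm, from 0 to 85.4; "travel": the shift along the tool's x, y, z as a fraction of full scale, a list of three; "spin": the turn about the tool's x as a fraction of full scale. In form: [{"hand": hand, "travel": [tx, ty, tz], "spin": spin}, ...]. A call has 1 to 12 rows; each row shifts and turns the commanded pose from where the row before left it, along the tool's axes as they then stand; what a row does not reach is not made up. Full scale, the value 1, is 0.02 m for a shift and 0.1 rad for a turn. A row lasts 1/12 s, in which the tool goes at most 41.7 mm and 7.16 degrees, less where a joint would pass 70% of its speed; a pose out of reach is approached as far as the arm can. A call with a number of a shift or a turn outside -1 to 1 is refused whole. A call with a gripper value outside its range is refused whole. The fingers move at their own pace and stop on an object; FORCE is the grip in N (left out, the last holds). Time passes only in rows, so rows that do not move let the fingers close. It gives the time, the measured TCP pose, the force and the opening at its end, in the units of the state.
- telemetry.state(): the state, without advancing time (a new reading comes with each control period).
- eyes.grab_frame(name): name is "scene" or "top" or "wrist"; returns a dict with "frame" (420x560x3 uint8, red, green, blue), "depth" (420x560 float32, m along the optical axis (not along the pixel's ray), 0 where there is no reading), "camera_matrix" (3x3 intrinsics, pixels), "R" (3x3) and "t" (3): a world point X has camera coordinates R X + t; the wrist camera has in their place "hand_eye" (4x4, takes a point from camera to tool coordinates, whose origin is the TCP and whose axes are the tool frame's). Camera axes: x right, y down, z forward; pixel columns grow to the right and rows downward; lengths in m; the calibration is good to about 2 mm. The wrist camera is an equidistant fisheye: a pixel r from the principal point sees the ray r / f radians off the axis. A picture is of the moment at which its call begins: read the wrist's pose just before it.
- close_job(): hands the job in, once; it reports no verdict.
Trained networks look in a picture, given as the dict that the camera call returned (one of the last four; its "shot" number tells which), for a name from the list of things; names that differ only in an ending like _2 or _b are one class to them, and where a whole thing is asked for, a point or a joint stands for the part that bears it (a point fixed in the world has none). Each returns a list of dicts, best first, with "conf" (0 to 1); they miss things now and then, are a little off and sometimes report something else, mostly with a low value. They report only what shows in the picture. A call takes as long as a camera call. They do not tell look-alikes from the thing itself.
- eyes.recognise(picture, name): "xy" ([column, row] as shares, 0 to 1, of the picture: columns of its width, rows of its height, amid what is visible of it).
- eyes.spot_point(picture, name): "xy" ([column, row] as shares, 0 to 1, of the picture: columns of its width, rows of its height: a listed point, or the origin of a listed thing).
The state is a dict: "time_s": time; "joint_positions": joint angles; "qd": joint speeds; "tau": joint torques, N m; "eef_pos": TCP position; "ee_rot": TCP orientation; "contact_force": force on the tool from outside, world axes, zero at the start; "wrist_torque": the same for the moment, N m; "gripper_width": finger opening in m.
Only numpy, scipy, OpenCV 4.12 (cv2) and the standard library are available. Lean on these libraries where they do the work, as an engineer would, in place of code of your own. Each camera call takes 0.05 s, during which the arm holds its last target.

## Working session

There is one attempt and no reset: what is moved stays moved. The work goes in short steps, Python scripts to look and compute and a shell command to move; the robot and the scene stay as the last step left them, time stands still between calls to the robot, and variables do not carry over. Pictures are saved under pics/ and viewed, and the job is handed in when it is done.

```bash
mkdir -p pics
cat > h.py <<'E'
import numpy as np, cv2
from plant import telemetry, eyes, r
def save(p,n): cv2.imwrite('pics/%s.png'%n, cv2.cvtColor(p['frame'],cv2.COLOR_RGB2BGR))
def px2w(p,c,rw,dz=None):
    K=p['camera_matrix']; d=p['depth'][int(round(rw)),int(round(c))] if dz is None else dz
    X=np.array([(c-K[0,2])/K[0,0]*d,(rw-K[1,2])/K[1,1]*d,d]); return p['R'].T@(X-p['t'])
def cloud(p):
    K=p['camera_matrix'];d=p['depth'];v,u=np.mgrid[:d.shape[0],:d.shape[1]]
    X=np.stack([(u-K[0,2])/K[0,0]*d,(v-K[1,2])/K[1,1]*d,d],-1)
    W=(X-p['t'])@p['R']; W[d==0]=np.nan; return W
E
python3 - <<'E'
from h import *
print(telemetry.state())
for n in ['scene','top']:
    p=eyes.grab_frame(n); save(p,n+'0'); np.savez('%s0.npz'%n,**{k:p[k] for k in ['frame','depth','camera_matrix','R','t']})
    print(n,p['camera_matrix'].round(1).tolist(),p['R'].round(3).tolist(),p['t'])
    for k in ['sample','rest','stand','window','shell','lid','lid_hinge','lid_edge','jar','wrench','meter']:
        for f in (eyes.recognise,eyes.spot_point):
            try: o=f(p,k)
            except Exception as e: print(k,e); continue
            for q in o[:3]:
                c,rw=q['xy'][0]*560,q['xy'][1]*420
                print(k,f.__name__,round(q['conf'],2),round(c),round(rw),px2w(p,min(c,559),min(rw,419)).round(3))
E
```

```text
{'time_s': 0.0, 'joint_positions': array([-1.37541913e+00,  2.77158536e-01, -2.78759342e-02,  1.26802015e+00,
        1.62586852e-06,  1.46742673e+00]), 'qd': array([ 1.06580084e-03, -4.21005010e-04, -6.25931903e-04, -2.35397388e-04,
        1.17256095e-03, -9.76244623e-05]), 'tau': array([-7.75608714e-04, -4.45508873e+01,  2.95202100e+01,  1.66129810e-02,
       -2.08004608e-04,  1.75106334e-05]), 'eef_pos': array([ 0.18379865, -0.59649391,  0.20824625]), 'ee_rot': array([ 2.06155747,  0.31262054, -2.06177061]), 'contact_force': array([-0.46241532,  0.7993442 , -0.18246433]), 'wrist_torque': array([0.02321033, 0.01774693, 0.03330862]), 'gripper_width': 0.08560059123704147}
scene [[444.1, 0.0, 274.1], [0.0, 444.1, 213.7], [0.0, 0.0, 1.0]] [[-0.859, 0.512, -0.011], [0.422, 0.695, -0.582], [-0.291, -0.504, -0.813]] [ 0.4061986  -0.15068024  1.48394388]
sample call 0.94 221 258 [0.659 0.017 0.021]
sample call 0.92 271 214 [ 0.479 -0.007  0.078]
sample call 0.86 220 258 [0.66  0.014 0.02 ]
sample call 0.75 269 215 [ 0.487 -0.005  0.083]
sample call 0.75 314 302 [0.503 0.261 0.007]
rest c
[... 1748 characters left out ...]
55  0.273 0.005]
shell call 0.92 213 204 [0.514 0.247 0.003]
lid call 0.93 202 176 [0.61  0.283 0.069]
lid it knows: jar, lid_edge, lid_hinge, meter, rest, sample, shell, stand, window, wrench
lid_hinge call 0.71 414 207 [ 0.487 -0.511  0.033]
lid_hinge call 0.58 205 195 [0.55  0.279 0.   ]
lid_hinge call 0.94 205 185 [0.582 0.278 0.027]
lid_edge call 0.93 204 176 [0.608 0.274 0.071]
lid_edge call 0.94 200 166 [0.621 0.273 0.182]
jar call 0.64 146 216 [0.46  0.484 0.085]
jar call 0.79 150 216 [0.456 0.467 0.101]
wrench call 0.62 242 248 [0.342 0.138 0.002]
wrench call 0.54 239 248 [0.341 0.15  0.007]
meter call 0.92 413 207 [ 0.484 -0.508  0.036]
meter call 0.7 411 207 [ 0.483 -0.5    0.039]
```

View pics/scene0.png

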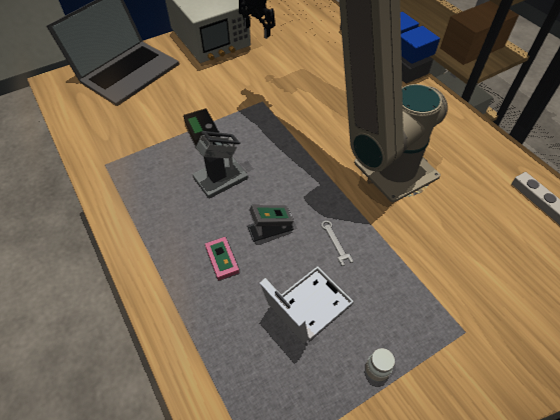

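View pics/top0.png

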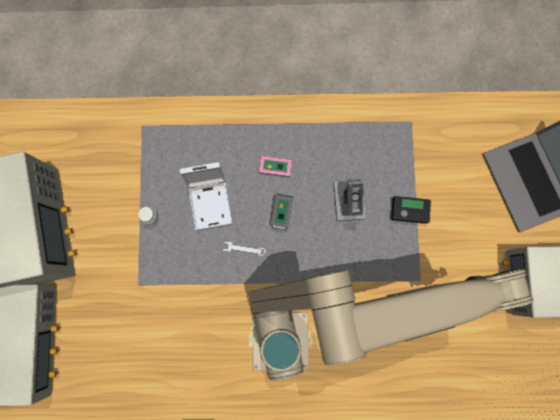

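Run:
```python
import cv2
a=cv2.imread('pics/scene0.png')[90:350,150:430]; cv2.imwrite('pics/scene0c.png',cv2.resize(a,None,fx=2.3,fy=2.3,interpolation=cv2.INTER_CUBIC))
a=cv2.imread('pics/top0.png')[140:260,180:380]; cv2.imwrite('pics/top0c.png',cv2.resize(a,None,fx=4,fy=4,interpolation=cv2.INTER_CUBIC))
```

```text
(no output)
```

View pics/scene0c.png

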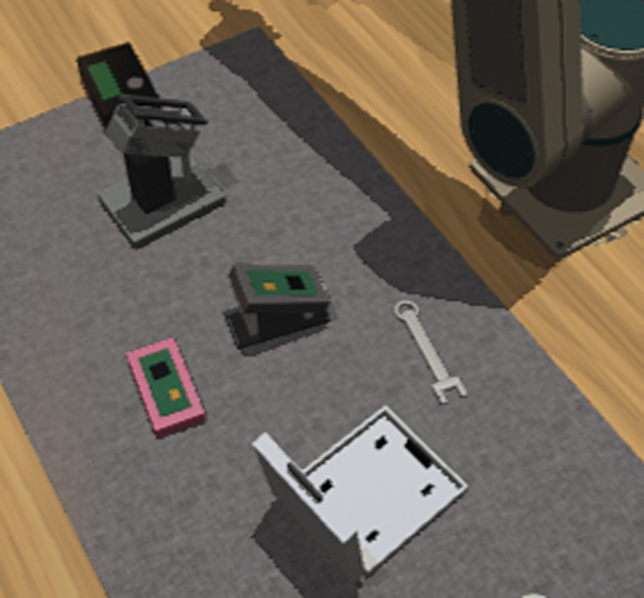

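View pics/top0c.png

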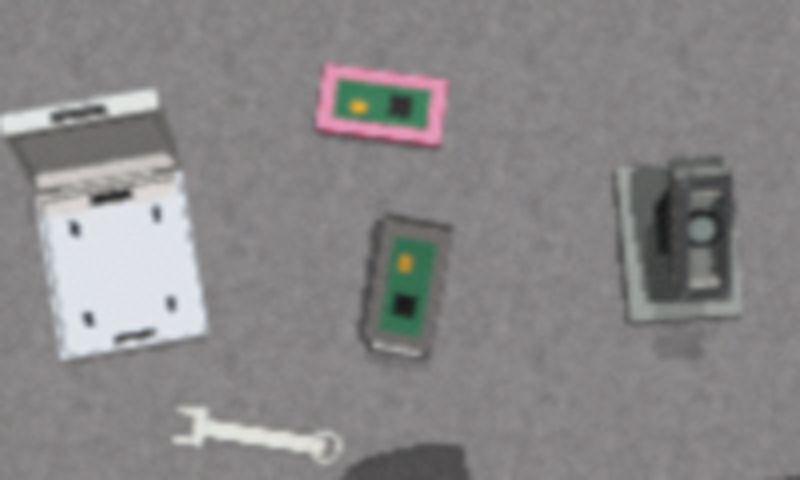

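```bash
cat > fit.py <<'E'
from h import *
def plane(P,th=0.003,it=300):
    rng=np.random.default_rng(0);best=None
    for _ in range(it):
        a,b,c=P[rng.choice(len(P),3,replace=False)];n=np.cross(b-a,c-a);l=np.linalg.norm(n)
        if l<1e-9: continue
        n/=l; m=abs((P-a)@n)<th
        if best is None or m.sum()>best.sum(): best=m
    Q=P[best];c=Q.mean(0);n=np.linalg.svd(Q-c)[2][2]; n*=np.sign(n[2]); return c,n,best
E
python3 - <<'E'
from fit import *
for s in ['scene','top']:
    p=dict(np.load(s+'0.npz')); W=cloud(p); F=p['frame'].astype(int)
    def box(lo,hi): return np.all((W>lo)&(W<hi),-1)
    def rep(nm,m,nb=None):
        P=W[m]; c,n,b=plane(P); Q=P[b]
        ex=np.array([1,0,0])-n[0]*n if nb is None else nb; ex/=np.linalg.norm(ex); ey=np.cross(n,ex)
        uv=np.stack([(Q-c)@ex,(Q-c)@ey],1).astype(np.float32)
        rc=cv2.minAreaRect(uv*1000)
        ctr=c+ex*rc[0][0]/1000+ey*rc[0][1]/1000
        print(s,nm,len(P),b.sum(),'n',n.round(3),'tilt',np.degrees(np.arccos(n[2])).round(1),'rect ctr',ctr.round(4),'size',np.round(rc[1],1),'ang',round(rc[2],1), 'naz',np.degrees(np.arctan2(n[1],n[0])).round(1))
        return Q
    rep('sample',box([.38,-.09,.05],[.56,.06,.16]))
    rep('windowtop',box([.40,-.36,.13],[.62,-.18,.3]))
    rep('shell floor',box([.40,.15,-.02],[.60,.40,.012])&(F.min(-1)>150))
    rep('shell rim',box([.40,.15,.012],[.58,.40,.03])&(F.min(-1)>120))
    rep('lid',box([.53,.13,.04],[.75,.42,.3]))
E
```

```text
scene sample 769 549 n [-0.408  0.09   0.909] tilt 24.7 rect ctr [ 0.4722 -0.0099  0.0757] size [ 65. 120.] ang 77.0 naz 167.6
scene windowtop 756 282 n [-0.053  0.998  0.02 ] tilt 88.9 rect ctr [ 0.5051 -0.249   0.1502] size [ 62.5 122.4] ang 58.7 naz 93.0
scene shell floor 1920 1599 n [ 0.003 -0.004  1.   ] tilt 0.3 rect ctr [0.5022 0.2521 0.0037] size [144.1 139.6] ang 9.2 naz -51.5
scene shell rim 266 221 n [-0.003 -0.001  1.   ] tilt 0.2 rect ctr [0.5029 0.2596 0.0177] size [159.3 141.4] ang 9.2 naz -169.0
scene lid 984 575 n [-0.979 -0.165  0.123] tilt 83.0 rect ctr [0.6157 0.2778 0.1102] size [141.6 141.9] ang 53.8 naz -170.5
top sample 534 251 n [-0.421  0.099  0.902] tilt 25.6 rect ctr [ 0.4714 -0.0112  0.0766] size [ 63.  121.2] ang 76.6 naz 166.7
top windowtop 503 113 n [-0.132  0.986  0.105] tilt 84.0 rect ctr [ 0.5041 -0.2507  0.156 ] size [ 55.4 116.5] ang 55.5 naz 97.6
top shell floor 1179 526 n [0.025 0.017 1.   ] tilt 1.7 rect ctr [0.5046 0.2601 0.0048] size [159.4 144.9] ang 8.9 naz 34.9
top shell rim 344 219 n [ 0.005 -0.     1.   ] tilt 0.3 rect ctr [0.4919 0.2752 0.0142] size [246.  176.6] ang 89.8 naz -2.9
top lid 602 346 n [-0.979 -0.167  0.116] tilt 83.3 rect ctr [0.6123 0.2757 0.1157] size [152.8 136.6] ang 56.6 naz -170.3
```

Run:
```python
from fit import *
import math
ims=[]
for s in ['scene','top']:
    p=dict(np.load(s+'0.npz')); W=cloud(p); F=p['frame']
    m=np.all((W>[.38,-.36,.005])&(W<[.66,-.15,.3]),-1)
    P=W[m]; C=F[m]
    for a,b,nm in ((0,2,'xz'),(0,1,'xy')):
        im=np.full((560,560,3),60,np.uint8)
        for q,c in zip(P,C):
            u=int((q[a]-.38)*2000); v=int(540-(q[b]-(0 if b==2 else -.37))*2000)
            cv2.circle(im,(u,v),3,tuple(int(min(255,x*1.5)) for x in c[::-1]),-1)
        ims.append(cv2.resize(im,(400,300) if 0 else (380,290)))
cv2.imwrite('pics/win.png',np.vstack([np.hstack(ims[:2]),np.hstack(ims[2:])]))
for s in ['scene']:
    a=cv2.imread('pics/scene0.png')[110:210,170:270]; cv2.imwrite('pics/win_c.png',cv2.resize(a,None,fx=6,fy=6,interpolation=cv2.INTER_CUBIC))
```

```text
(no output)
```

View pics/win.png

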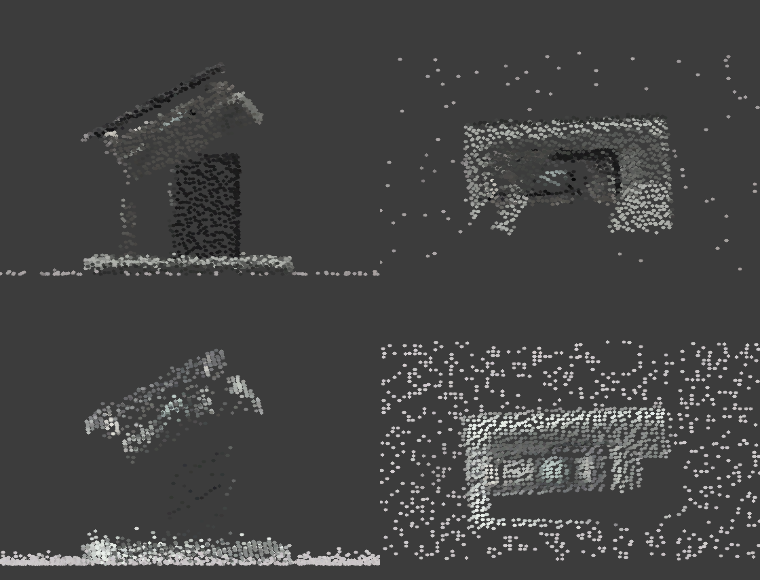

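View pics/win_c.png

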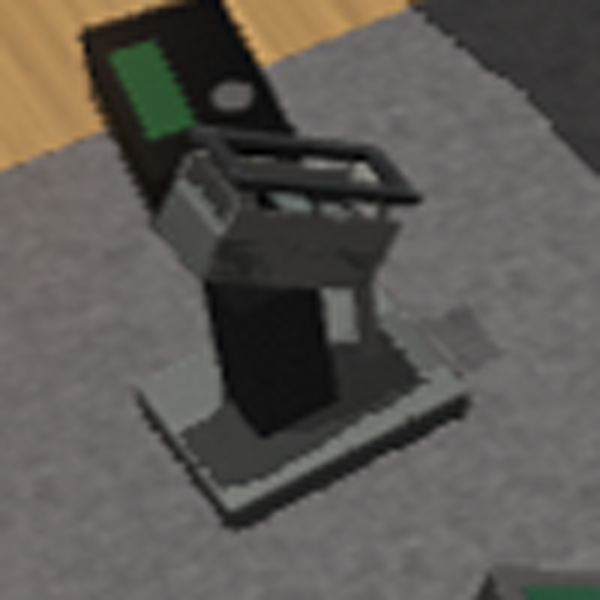

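Run:
```python
from fit import *
for s in ['scene','top']:
    p=dict(np.load(s+'0.npz')); W=cloud(p); F=p['frame']
    a=np.radians(35); 
    for yaw in (3,4,5):
        c,sn=np.cos(np.radians(yaw)),np.sin(np.radians(yaw))
        n=np.array([-np.sin(a)*c,-np.sin(a)*sn,np.cos(a)]); 
        ex=np.array([np.cos(a)*c,np.cos(a)*sn,np.sin(a)]); ey=np.cross(n,ex)
        o=np.array([.5085,-.248,.150])
        L=(W-o)@np.stack([n,ex,ey],1)
        m=(L[...,0]>.018)&(L[...,0]<.06)&(abs(L[...,1])<.08)&(abs(L[...,2])<.05)
        Q=L[m]
        print(s,yaw,m.sum(),'d pct',np.percentile(Q[:,0],[5,25,50,75,95]).round(4),'x',np.percentile(Q[:,1],[0,1,2,98,99,100]).round(4),'y',np.percentile(Q[:,2],[0,1,2,98,99,100]).round(4))
    uv=np.stack([Q[:,1],Q[:,2]],1).astype(np.float32)*1000
    rc=cv2.minAreaRect(uv);print(rc)
    P=W[m]; c0,n0,b=plane(P,.002); print(b.sum(),n0.round(3),np.degrees(np.arccos(n0[2])),np.degrees(np.arctan2(n0[1],n0[0])),c0)
```

```text
scene 3 261 d pct [0.022  0.0248 0.0273 0.0282 0.0294] x [-0.0643 -0.0606 -0.0596  0.0595  0.0597  0.0607] y [-0.0483 -0.0474 -0.0466  0.0009  0.0025  0.0036]
scene 4 261 d pct [0.0223 0.0249 0.0275 0.0285 0.0297] x [-0.0644 -0.0609 -0.0597  0.059   0.0595  0.0604] y [-0.0485 -0.0471 -0.0464  0.0008  0.0024  0.0035]
scene 5 261 d pct [0.0225 0.0251 0.0276 0.0288 0.03  ] x [-0.0645 -0.0612 -0.0598  0.0585  0.0593  0.06  ] y [-0.0487 -0.0471 -0.0464  0.0014  0.0025  0.0038]
((-2.3358993530273438, -22.21055793762207), (52.045143127441406, 124.75005340576172), 89.2394027709961)
166 [-0.574 -0.034  0.818] 35.12975344837958 -176.57898577064225 [ 0.4957442  -0.27044512  0.17431593]
top 3 236 d pct [0.0196 0.0242 0.0276 0.0308 0.0351] x [-0.0634 -0.0609 -0.0588  0.0601  0.0608  0.0626] y [-0.0478 -0.0473 -0.047  -0.003  -0.0027 -0.0017]
top 4 237 d pct [0.0198 0.0243 0.0277 0.0311 0.0353] x [-0.0638 -0.061  -0.0589  0.0597  0.0602  0.0624] y [-0.0475 -0.047  -0.0467 -0.0028 -0.0026 -0.0013]
top 5 237 d pct [0.0202 0.0245 0.0279 0.0313 0.0356] x [-0.0642 -0.0612 -0.0591  0.0592  0.0597  0.0621] y [-0.048  -0.0468 -0.0465 -0.0022 -0.0019 -0.0009]
((-1.063995361328125, -24.081241607666016), (45.88704299926758, 126.07284545898438), 88.88211059570312)
77 [-0.618 -0.064  0.784] 38.38231396113176 -174.0540951313512 [ 0.49265413 -0.27483442  0.17138744]
```

```bash
cat >> h.py <<'E'
from scipy.spatial.transform import Rotation as Ro
def tool():
    s=telemetry.state(); return np.array(s['eef_pos']),Ro.from_rotvec(s['ee_rot']).as_matrix(),s
def plan(tgt,yawy):
    """tgt TCP world, yawy = desired azimuth deg of tool y (mod 180)"""
    p,R,s=tool(); print('t',round(s['time_s'],2),'p',p.round(4),'w',round(s['gripper_width'],4),'F',np.round(s['contact_force'],1),'yaz',np.degrees(np.arctan2(R[1,1],R[0,1])).round(1),'x',R[:,0].round(3),'z',R[:,2].round(3),'j6',s['joint_positions'][5].round(2))
    d=R.T@(np.array(tgt)-p)/.02
    yaz=np.arctan2(R[1,1],R[0,1]); dy=(np.radians(yawy)-yaz+np.pi/2)%np.pi-np.pi/2
    # tool x is down: + spin about tool x => world yaw decreases
    print('rows-units travel (x,y,z) if no spin first',d.round(2),'spin units',round(-dy/.1,2))
    # after spin
    R2=R@Ro.from_rotvec([-dy,0,0]).as_matrix(); print('travel after spin',(R2.T@(np.array(tgt)-p)/.02).round(2), 'y axis then',R2[:,1].round(3),'z',R2[:,2].round(3))
E
python3 - <<'E'
from h import *
print(r, r.tip_extent)
plan([.4765,-.0115,.17],77.2)
plan([.35,-.27,.22],93)
E
```

```text
<Robot object at 0x7f5377bc4050> 0.011
t 2.2 p [ 0.184  -0.5973  0.2094] w 0.0856 F [ 0.3 -0.6 -0.9] yaz -72.9 x [ 0.  0. -1.] z [-0.956 -0.294 -0.   ] j6 1.47
rows-units travel (x,y,z) if no spin first [  1.97 -23.69 -22.6 ] spin units 5.22
travel after spin [  1.97 -31.8   -7.77] y axis then [-0.222 -0.975 -0.   ] z [-0.975  0.222  0.   ]
t 2.2 p [ 0.184  -0.5973  0.2094] w 0.0856 F [ 0.3 -0.6 -0.9] yaz -72.9 x [ 0.  0. -1.] z [-0.956 -0.294 -0.   ] j6 1.47
rows-units travel (x,y,z) if no spin first [ -0.53 -13.2  -12.75] spin units 2.46
travel after spin [ -0.53 -15.91  -9.15] y axis then [ 0.052 -0.999 -0.   ] z [-0.999 -0.052 -0.   ]
```

```bash
python3 -m creep '[{"hand":85,"travel":[-0.4,-1,-0.8],"spin":0.43},{"hand":85,"travel":[-0.4,-1,-0.8],"spin":0.43},{"hand":85,"travel":[-0.4,-1,-0.8],"spin":0.43},{"hand":85,"travel":[-0.4,-1,-0.8],"spin":0.43},{"hand":85,"travel":[-0.4,-1,-0.8],"spin":0.43},{"hand":85,"travel":[-0.4,-1,-0.7],"spin":0.43},{"hand":85,"travel":[-0.4,-1,-0.7],"spin":0.43},{"hand":85,"travel":[-0.4,-1,-0.7],"spin":0.43},{"hand":85,"travel":[-0.4,-1,-0.7],"spin":0.43},{"hand":85,"travel":[-0.4,-1,-0.6],"spin":0.43},{"hand":85,"travel":[-0.4,-1,-0.6],"spin":0.43},{"hand":85,"travel":[-0.4,-1,-0.6],"spin":0.47}]'
python3 - <<'E'
from h import *
plan([.4765,-.0115,.14],77.2)
p=eyes.grab_frame('wrist'); save(p,'w1'); print(p['camera_matrix'],p['hand_eye'])
np.savez('w1.npz',pos=tool()[0],Rt=tool()[1],**{k:p[k] for k in ['frame','depth','camera_matrix','hand_eye']})
E
```

```text
time_s: 3.2
eef_pos: [0.3393, -0.3461, 0.306]
ee_rot: [-2.104, 0.236, 2.103]
contact_force: [0.5, 0.1, -0.2]
gripper_width: 0.085
t 3.2 p [ 0.3393 -0.3461  0.306 ] w 0.085 F [ 0.5  0.1 -0.2] yaz -102.8 x [ 0. -0. -1.] z [-0.975  0.222 -0.   ] j6 2.44
rows-units travel (x,y,z) if no spin first [  8.3  -17.84  -2.98] spin units -0.0
travel after spin [  8.3  -17.83  -2.98] y axis then [-0.222 -0.975  0.   ] z [-0.975  0.222 -0.   ]
[[325.1922621    0.         279.6915646 ]
 [  0.         325.1922621  211.76736367]
 [  0.           0.           1.        ]] [[-1.47123847e-03 -2.91872241e-01  9.56456183e-01 -1.65032055e-01]
 [ 9.99998516e-01 -1.28708585e-03  1.14544887e-03  6.25548586e-04]
 [ 8.96716489e-04  9.56456449e-01  2.91873701e-01 -7.41279512e-02]
 [ 0.00000000e+00  0.00000000e+00  0.00000000e+00  1.00000000e+00]]
```

View pics/w1.png

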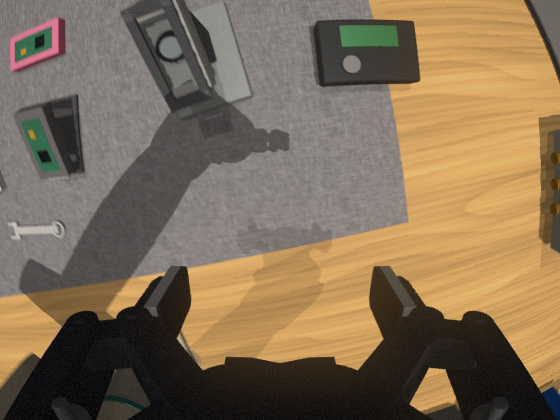

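```bash
cat >> h.py <<'E'
def wcloud(p,pos,Rt):
    K=p['camera_matrix'];d=p['depth'];v,u=np.mgrid[:d.shape[0],:d.shape[1]]
    a=(u-K[0,2])/K[0,0];b=(v-K[1,2])/K[1,1];th=np.hypot(a,b);k=np.where(th<1e-6,1,np.tan(np.minimum(th,1.5))/np.maximum(th,1e-6))
    X=np.stack([a*k*d,b*k*d,d],-1); H=p['hand_eye']; T=X@H[:3,:3].T+H[:3,3]
    W=T@Rt.T+pos; W[d==0]=np.nan; return W
E
python3 - <<'E'
from fit import *
p=dict(np.load('w1.npz')); W=wcloud(p,p['pos'],p['Rt']); F=p['frame']
print('bench',np.nanmedian(W[200:240,150:180,2]), 'meter',W[65,380],'lens',W[45,165])
def rep(nm,m):
    P=W[m]; c,n,b=plane(P,.002); Q=P[b]
    ex=np.array([1,0,0])-n[0]*n; ex/=np.linalg.norm(ex); ey=np.cross(n,ex)
    rc=cv2.minAreaRect((np.stack([(Q-c)@ex,(Q-c)@ey],1)*1000).astype(np.float32))
    print(nm,len(P),b.sum(),n.round(3),np.degrees(np.arccos(n[2])).round(1),np.degrees(np.arctan2(n[1],n[0])).round(1),(c+ex*rc[0][0]/1000+ey*rc[0][1]/1000).round(4),rc[1:])
box=lambda lo,hi: np.all((W>lo)&(W<hi),-1)
rep('sample',box([.38,-.09,.05],[.56,.06,.16]))
a=np.radians(35);y=np.radians(4)
n=np.array([-np.sin(a)*np.cos(y),-np.sin(a)*np.sin(y),np.cos(a)])
L=(W-[.509,-.2715,.15])@n
m=box([.40,-.34,.1],[.62,-.2,.3])&(L>.022)&(L<.06); rep('frame',m)
print(np.percentile(L[m],[5,25,50,75,95]))
E
```

```text
bench 0.002806298953471592 meter [ 0.45690638 -0.50809223  0.04437342] lens [ 0.51339033 -0.26827361  0.16048583]
sample 2789 2089 [-0.418  0.077  0.905] 25.2 169.5 [ 0.4732 -0.0134  0.0778] ((65.43229675292969, 120.11869049072266), 77.29753875732422)
frame 3335 2833 [-0.576 -0.031  0.817] 35.2 -176.9 [ 0.4952 -0.2739  0.1753] ((120.62274932861328, 47.1226692199707), 3.7885377407073975)
[0.02304043 0.02780607 0.02860519 0.02919719 0.03005474]
```

Run:
```python
from fit import *
p=dict(np.load('w1.npz')); W=wcloud(p,np.zeros(3),np.eye(3))
m=(abs(W[...,1])<.07)&(abs(W[...,2])<.03)&(W[...,0]<.03)&(W[...,0]>-.06)
for lo in np.arange(-.06,.03,.005):
    q=W[m&(W[...,0]>=lo)&(W[...,0]<lo+.005)]
    if len(q): print(round(lo,3),len(q),'y',q[:,1].min().round(4),q[:,1].max().round(4),'|y|min',abs(q[:,1]).min().round(4),'z',q[:,2].min().round(4),q[:,2].max().round(4))
```

```text
-0.06 698 y -0.0557 0.0572 |y|min 0.0411 z -0.0117 0.0117
-0.055 645 y -0.0557 0.0571 |y|min 0.0412 z -0.0117 0.0116
-0.05 566 y -0.0553 0.0572 |y|min 0.0413 z -0.0115 0.0113
-0.045 466 y -0.0542 0.0563 |y|min 0.0412 z -0.0112 0.0118
-0.04 256 y -0.048 0.0496 |y|min 0.0412 z -0.0109 0.0113
-0.035 5 y -0.0424 0.0437 |y|min 0.042 z -0.0064 0.0056
```

Run:
```python
from fit import *
p=dict(np.load('w1.npz')); H=p['hand_eye'];K=p['camera_matrix'];W=wcloud(p,np.zeros(3),np.eye(3))
for x in (-.06,-.036,-.002,.011):
  for z in (-.011,.011):
    X=H[:3,:3].T@(np.array([x,.0425,z])-H[:3,3]); th=np.arctan2(np.hypot(X[0],X[1]),X[2]); k=th/np.hypot(X[0],X[1])
    print(x,z,(K[0,2]+K[0,0]*X[0]*k).round(),(K[1,2]+K[1,1]*X[1]*k).round(),X.round(3))
for r_ in (250,262,266,270,280,290,300,320,340): print(r_,[(c,W[r_,c].round(3).tolist(),p['depth'][r_,c].round(3)) for c in (375,385)])
```

```text
-0.06 -0.011 388.0 288.0 [0.042 0.03  0.119]
-0.06 0.011 380.0 333.0 [0.042 0.051 0.125]
-0.036 -0.011 372.0 262.0 [0.042 0.023 0.142]
-0.036 0.011 367.0 303.0 [0.042 0.044 0.148]
-0.002 -0.011 356.0 235.0 [0.042 0.013 0.174]
-0.002 0.011 353.0 271.0 [0.042 0.034 0.181]
0.011 -0.011 351.0 227.0 [0.042 0.009 0.187]
0.011 0.011 348.0 261.0 [0.042 0.03  0.193]
250 [(375, [0.305, 0.156, 0.135], np.float32(0.511)), (385, [0.303, 0.173, 0.134], np.float32(0.509))]
262 [(375, [0.306, 0.159, 0.157], np.float32(0.518)), (385, [0.304, 0.176, 0.156], np.float32(0.516))]
266 [(375, [-0.039, 0.043, -0.01], np.float32(0.14)), (385, [-0.04, 0.048, -0.011], np.float32(0.138))]
270 [(375, [-0.04, 0.043, -0.009], np.float32(0.139)), (385, [-0.044, 0.046, -0.011], np.float32(0.134))]
280 [(375, [-0.041, 0.043, -0.004], np.float32(0.139)), (385, [-0.053, 0.044, -0.011], np.float32(0.126))]
290 [(375, [-0.044, 0.043, -0.001], np.float32(0.138)), (385, [-0.056, 0.043, -0.008], np.float32(0.124))]
300 [(375, [-0.045, 0.043, 0.004], np.float32(0.138)), (385, [-0.058, 0.043, -0.004], np.float32(0.123))]
320 [(375, [-0.05, 0.043, 0.011], np.float32(0.134)), (385, [-0.062, 0.043, 0.003], np.float32(0.121))]
340 [(375, [0.305, 0.182, 0.324], np.float32(0.566)), (385, [-0.098, 0.029, -0.017], np.float32(0.08))]
```

Run:
```python
from fit import *
p=eyes.grab_frame('scene'); W=cloud(p); save(p,'s1')
pos,R,_=tool(); T=(W-pos)@R
m=(abs(T[...,1])<.065)&(abs(T[...,2])<.02)&(T[...,0]>-.12)&(T[...,0]<.1)
for lo in np.arange(-.08,.03,.005):
    q=T[m&(T[...,0]>=lo)&(T[...,0]<lo+.005)]
    if len(q): print(round(lo,3),len(q),'y',q[:,1].min().round(4),q[:,1].max().round(4))
```

```text
-0.08 8 y -0.0584 0.0454
-0.075 7 y -0.0599 0.0431
-0.07 13 y -0.0604 0.0537
-0.065 21 y -0.0637 0.0404
-0.06 15 y -0.0605 0.0421
-0.055 23 y -0.0626 0.0457
-0.05 19 y -0.0615 0.0407
-0.045 16 y -0.0598 0.0483
-0.04 11 y -0.0556 0.0409
-0.035 2 y -0.0482 0.0414
```

View pics/s1.png

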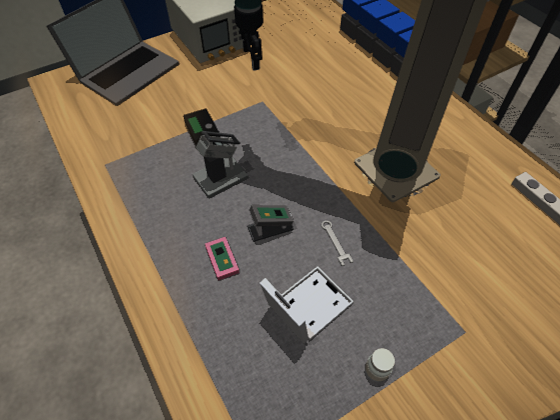

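```bash
python3 -m creep '[{"hand":74,"travel":[0.3,-1,-0.16],"spin":0},{"hand":74,"travel":[0.3,-1,-0.16],"spin":0},{"hand":74,"travel":[0.3,-1,-0.16],"spin":0},{"hand":74,"travel":[0.3,-1,-0.16],"spin":0},{"hand":74,"travel":[0.3,-1,-0.16],"spin":0},{"hand":74,"travel":[0.3,-1,-0.16],"spin":0},{"hand":74,"travel":[0.4,-1,-0.16],"spin":0},{"hand":74,"travel":[0.4,-1,-0.16],"spin":0},{"hand":74,"travel":[0.4,-1,-0.16],"spin":0},{"hand":74,"travel":[0.4,-1,-0.16],"spin":0},{"hand":74,"travel":[0.4,-1,-0.16],"spin":0},{"hand":74,"travel":[0.5,-1,-0.16],"spin":0}]' 20
python3 -m creep '[{"hand":74,"travel":[1,-1,-0.18],"spin":0},{"hand":74,"travel":[1,-1,-0.18],"spin":0},{"hand":74,"travel":[1,-1,-0.18],"spin":0},{"hand":74,"travel":[1,-1,-0.18],"spin":0},{"hand":74,"travel":[1,-1,-0.18],"spin":0},{"hand":74,"travel":[1,-0.9,-0.18],"spin":0},{"hand":74,"travel":[0,0,0],"spin":0},{"hand":74,"travel":[0,0,0],"spin":0}]'
cat > meas.py <<'E'
from fit import *
import sys
def tips(p):
    W=wcloud(p,np.zeros(3),np.eye(3))
    m=(abs(W[...,1])<.07)&(abs(W[...,1])>.02)&(abs(W[...,2])<.013)&(W[...,0]<.03)&(W[...,0]>-.08)
    return W,m
def samp(W,g):  # plane of top of case from world cloud, near g
    m=np.all(abs(W-g)<[.09,.06,.06],-1); P=W[m]; c,n,b=plane(P,.002); Q=P[b]
    ex=np.array([1,0,0])-n[0]*n; ex/=np.linalg.norm(ex); ey=np.cross(n,ex)
    rc=cv2.minAreaRect((np.stack([(Q-c)@ex,(Q-c)@ey],1)*1000).astype(np.float32))
    print('case',len(P),b.sum(),n.round(3),'tilt',np.degrees(np.arccos(n[2])).round(1),'naz',np.degrees(np.arctan2(n[1],n[0])).round(1),'ctr',(c+ex*rc[0][0]/1000+ey*rc[0][1]/1000).round(4),np.round(rc[1],1),round(rc[2],1))
def shot(name):
    pos,R,s=tool(); p=eyes.grab_frame('wrist'); save(p,name); np.savez(name+'.npz',pos=pos,Rt=R,**{k:p[k] for k in ['frame','depth','camera_matrix','hand_eye']}); return p,pos,R
E
python3 - <<'E'
from meas import *
plan([.477,-.0128,.03],77.3)
p,pos,R=shot('w2'); W,m=tips(p)
for lo in np.arange(-.06,.03,.004):
    q=W[m&(W[...,0]>=lo)&(W[...,0]<lo+.004)]
    if len(q): print(round(lo,3),len(q),'y',q[:,1].min().round(4),q[:,1].max().round(4),'|y|min',abs(q[:,1]).min().round(4))
samp(wcloud(p,pos,R),np.array([.473,-.012,.077]))
E
```

```text
time_s: 4.3
eef_pos: [0.4292, -0.1213, 0.2191]
ee_rot: [-2.105, 0.235, 2.104]
contact_force: [0.4, 0.1, -0.3]
gripper_width: 0.0743
time_s: 4.97
eef_pos: [0.4712, -0.0267, 0.0984]
ee_rot: [-2.109, 0.199, 2.113]
contact_force: [-0.2, 1.2, -0.4]
gripper_width: 0.0738
t 4.97 p [ 0.4712 -0.0267  0.0984] w 0.0738 F [-0.2  1.2 -0.4] yaz -101.4 x [-0.001  0.012 -1.   ] z [-0.98   0.198  0.003] j6 3.14
rows-units travel (x,y,z) if no spin first [ 3.43 -0.7  -0.16] spin units 0.22
travel after spin [ 3.43 -0.7  -0.14] y axis then [-0.22  -0.975 -0.012] z [-0.976  0.22   0.004]
-0.06 538 y -0.0499 0.0513 |y|min 0.0355
-0.056 503 y -0.0498 0.0512 |y|min 0.0358
-0.052 470 y -0.0501 0.0514 |y|min 0.0358
-0.048 438 y -0.0503 0.0514 |y|min 0.0358
-0.044 426 y -0.0498 0.0514 |y|min 0.0358
-0.04 331 y -0.0494 0.0496 |y|min 0.0357
-0.036 180 y -0.0428 0.0442 |y|min 0.0358
-0.032 34 y -0.037 0.0382 |y|min 0.0359
0.012 91 y -0.0427 -0.0201 |y|min 0.0201
0.016 405 y -0.0439 -0.0201 |y|min 0.0201
0.02 378 y -0.0441 0.02 |y|min 0.02
0.024 291 y -0.0436 0.02 |y|min 0.02
0.028 3 y -0.0411 -0.0363 |y|min 0.0363
case 16416 13801 [-0.411  0.083  0.908] tilt 24.8 naz 168.6 ctr [ 0.4697 -0.0138  0.0757] [ 64.3 121.8] 77.5
```

View pics/w2.png

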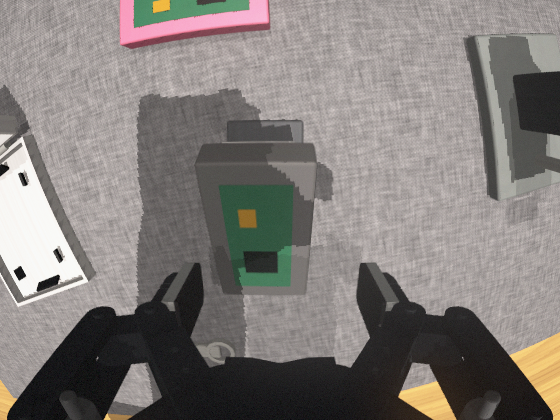

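```bash
python3 -m creep '[{"hand":76,"travel":[-0.5,0,0],"spin":-1},{"hand":76,"travel":[0,0,0],"spin":-1},{"hand":76,"travel":[0,0,0],"spin":-1},{"hand":76,"travel":[0,0,0],"spin":-1},{"hand":76,"travel":[0,0,0],"spin":-1},{"hand":76,"travel":[0,0,0],"spin":-1},{"hand":76,"travel":[0,0,0],"spin":-1},{"hand":76,"travel":[0,0,0],"spin":-1},{"hand":76,"travel":[0,0,0],"spin":-1},{"hand":76,"travel":[0,0,0],"spin":-1},{"hand":76,"travel":[0,0,0],"spin":-1},{"hand":76,"travel":[0,0,0],"spin":-1}]'
python3 -m creep '[{"hand":76,"travel":[0,0,0],"spin":-1},{"hand":76,"travel":[0,0,0],"spin":-1},{"hand":76,"travel":[0,0,0],"spin":-1},{"hand":76,"travel":[0,0,0],"spin":-1},{"hand":76,"travel":[0,0,0],"spin":-1},{"hand":76,"travel":[0,0,0],"spin":-1},{"hand":76,"travel":[0,0,0],"spin":-1},{"hand":76,"travel":[0,0,0],"spin":-1},{"hand":76,"travel":[0,0,0],"spin":-1},{"hand":76,"travel":[0,0,0],"spin":-1},{"hand":76,"travel":[0,0,0],"spin":-1},{"hand":76,"travel":[0,0,0],"spin":-1}]'
python3 -m creep '[{"hand":76,"travel":[0,0,0],"spin":-1},{"hand":76,"travel":[0,0,0],"spin":-1},{"hand":76,"travel":[0,0,0],"spin":-1},{"hand":76,"travel":[0,0,0],"spin":-1},{"hand":76,"travel":[0,0,0],"spin":-1},{"hand":76,"travel":[0,0,0],"spin":-1},{"hand":76,"travel":[0,0,0],"spin":-1},{"hand":76,"travel":[0,0,0],"spin":-0.2}]'
python3 - <<'E'
from meas import *
plan([.477,-.0128,.03],77.3)
p,pos,R=shot('w3')
samp(wcloud(p,pos,R),np.array([.473,-.012,.077]))
E
```

```text
time_s: 6.02
eef_pos: [0.4737, -0.028, 0.1115]
ee_rot: [1.625, 0.892, -1.606]
contact_force: [0.3, -0.7, -0.1]
gripper_width: 0.0758
time_s: 7.02
eef_pos: [0.4737, -0.028, 0.1116]
ee_rot: [0.742, 1.444, -0.722]
contact_force: [-0.3, 0.4, -0.5]
gripper_width: 0.0763
time_s: 7.68
eef_pos: [0.4737, -0.0278, 0.1114]
ee_rot: [0.182, 1.559, -0.164]
contact_force: [-0.3, 0.9, 0.4]
gripper_width: 0.0757
t 7.68 p [ 0.4737 -0.0278  0.1114] w 0.0757 F [-0.3  0.9  0.4] yaz 77.4 x [ 0.006  0.011 -1.   ] z [ 0.976 -0.219  0.003] j6 0.02
rows-units travel (x,y,z) if no spin first [ 4.08  0.72 -0.02] spin units 0.01
travel after spin [ 4.08  0.72 -0.02] y axis then [0.22  0.975 0.012] z [ 0.976 -0.22   0.003]
case 17096 16548 [-0.414  0.084  0.906] tilt 25.0 naz 168.5 ctr [ 0.4696 -0.0142  0.0758] [ 64.1 120.1] 77.5
```

View pics/w3.png

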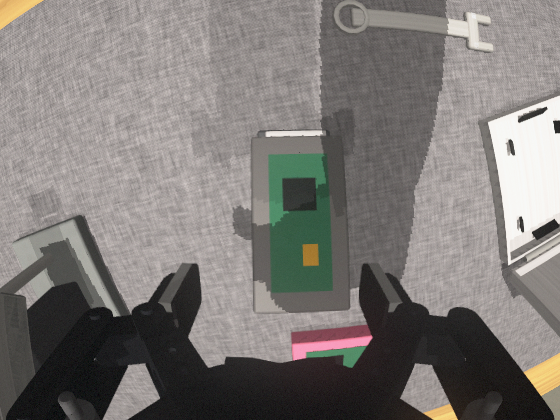

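```bash
python3 -m creep '[{"hand":78,"travel":[0.2,0.66,-0.08],"spin":0},{"hand":78,"travel":[0.7,0,0],"spin":0},{"hand":78,"travel":[0.7,0,0],"spin":0},{"hand":78,"travel":[0.7,0,0],"spin":0},{"hand":78,"travel":[0.7,0,0],"spin":0},{"hand":78,"travel":[0.7,0,0],"spin":0},{"hand":78,"travel":[0.3,0,0],"spin":0},{"hand":78,"travel":[0.2,0,0],"spin":0},{"hand":78,"travel":[0,0,0],"spin":0},{"hand":78,"travel":[0,0,0],"spin":0}]'
python3 - <<'E'
from meas import *
plan([.475,-.0145,.028],77.3)
p,pos,R=shot('w4'); W,m=tips(p); print('tip x',np.sort(W[m&(W[...,0]<0)][:,0])[-20:].round(4)[::5])
samp(wcloud(p,pos,R),np.array([.473,-.012,.077]))
E
```

```text
time_s: 8.57
eef_pos: [0.4747, -0.0126, 0.0263]
ee_rot: [0.184, 1.562, -0.165]
contact_force: [0.7, -0.1, -0.0]
gripper_width: 0.0777bash:   840 Killed                     python3 - <<'E'
from meas import *
plan([.475,-.0145,.028],77.3)
p,pos,R=shot('w4'); W,m=tips(p); print('tip x',np.sort(W[m&(W[...,0]<0)][:,0])[-20:].round(4)[::5])
samp(wcloud(p,pos,R),np.array([.473,-.012,.077]))
E
```

View pics/w4.png

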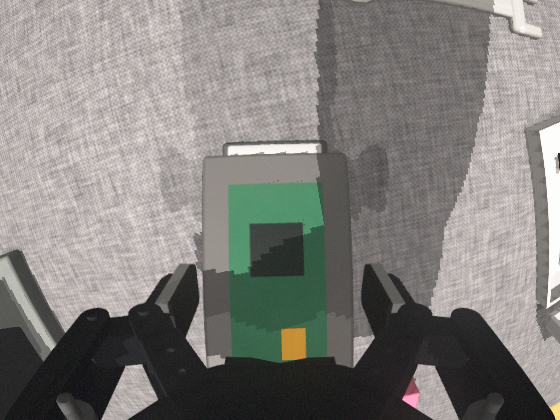

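```bash
sed -i 's/np.linalg.svd(Q-c)\[2\]\[2\]/np.linalg.eigh(np.cov((Q-c).T))[1][:,0]/' fit.py; python3 -m creep '[{"hand":55,"travel":[0,0,0],"spin":0},{"hand":55,"travel":[0,0,0],"spin":0},{"hand":55,"travel":[0,0,0],"spin":0},{"hand":55,"travel":[0,0,0],"spin":0},{"hand":55,"travel":[0,0,0],"spin":0},{"hand":55,"travel":[0,0,0],"spin":0}]' 25
python3 - <<'E'
from meas import *
plan([.475,-.0145,.028],77.3)
p,pos,R=shot('w5'); W,m=tips(p); print('tip x',np.sort(W[m&(W[...,0]<-.02)][:,0])[-20:].round(4)[::5])
samp(wcloud(p,pos,R)[::2,::2],np.array([.473,-.012,.077]))
E
```

```text
time_s: 9.12
eef_pos: [0.4749, -0.0126, 0.0267]
ee_rot: [0.183, 1.561, -0.165]
contact_force: [-1.9, -0.6, 5.3]
gripper_width: 0.0638
t 9.12 p [ 0.4749 -0.0126  0.0267] w 0.0638 F [-1.9 -0.6  5.3] yaz 77.3 x [ 0.004  0.011 -1.   ] z [ 0.976 -0.22   0.001] j6 0.05
rows-units travel (x,y,z) if no spin first [-0.07 -0.09  0.03] spin units 0.0
travel after spin [-0.07 -0.09  0.03] y axis then [0.22  0.975 0.012] z [ 0.976 -0.22   0.001]
tip x [-0.0332 -0.0329 -0.0326 -0.0323]
case 14086 7628 [-0.418  0.087  0.904] tilt 25.3 naz 168.2 ctr [ 0.4571 -0.0099  0.0697] [90.5 93.7] 75.2
```

View pics/w5.png

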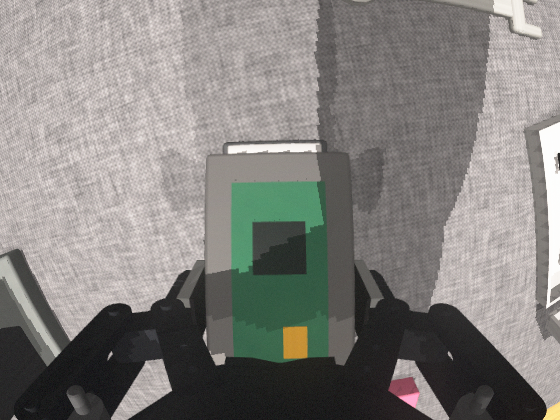

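```bash
python3 -m creep '[{"hand":55,"travel":[-0.3,0,0],"spin":0},{"hand":55,"travel":[-0.6,0,0],"spin":0},{"hand":55,"travel":[-0.9,0,0],"spin":-0.2},{"hand":55,"travel":[-1,0,0],"spin":-0.3},{"hand":55,"travel":[-1,0,0],"spin":-0.4},{"hand":55,"travel":[-1,0,0],"spin":-0.4},{"hand":55,"travel":[-1,0,0],"spin":-0.4},{"hand":55,"travel":[-1,0,0],"spin":-0.4},{"hand":55,"travel":[-1,0,0],"spin":-0.4},{"hand":55,"travel":[-1,0,0],"spin":-0.3},{"hand":55,"travel":[-0.7,0,0],"spin":0},{"hand":55,"travel":[-0.3,0,0],"spin":0}]'
python3 - <<'E'
from meas import *
plan([.4724,-.2747,.215],93.3)
E
```

```text
time_s: 10.17
eef_pos: [0.4746, -0.0148, 0.2239]
ee_rot: [-0.037, 1.564, 0.055]
contact_force: [0.4, 0.7, -1.7]
gripper_width: 0.0636
t 10.17 p [ 0.4746 -0.0148  0.2239] w 0.0636 F [ 0.4  0.7 -1.7] yaz 93.3 x [ 0.006  0.012 -1.   ] z [0.998 0.058 0.006] j6 -0.23
rows-units travel (x,y,z) if no spin first [  0.29 -12.97  -0.87] spin units 0.01
travel after spin [  0.29 -12.97  -0.86] y axis then [-0.058  0.998  0.011] z [0.998 0.057 0.006]
```

```bash
python3 -m creep '[{"hand":55,"travel":[0,-0.4,0],"spin":0},{"hand":55,"travel":[0,-0.8,0],"spin":0},{"hand":55,"travel":[0,-1,-0.1],"spin":0},{"hand":55,"travel":[0,-1,-0.1],"spin":0},{"hand":55,"travel":[0,-1,-0.1],"spin":0},{"hand":55,"travel":[0,-1,-0.1],"spin":0},{"hand":55,"travel":[0,-1,-0.1],"spin":0},{"hand":55,"travel":[0,-1,-0.1],"spin":0},{"hand":55,"travel":[0,-1,-0.1],"spin":0},{"hand":55,"travel":[0,-1,-0.1],"spin":0},{"hand":55,"travel":[0,-1,-0.1],"spin":0},{"hand":55,"travel":[0,-1,0],"spin":0}]'
python3 -m creep '[{"hand":55,"travel":[0,-0.9,0],"spin":0},{"hand":55,"travel":[0,-0.6,0],"spin":0},{"hand":55,"travel":[0,-0.2,0],"spin":0},{"hand":55,"travel":[0,0,0],"spin":0},{"hand":55,"travel":[0,0,0],"spin":0}]'
python3 - <<'E'
from meas import *
plan([.4724,-.2747,.1645],93.3)
p=eyes.grab_frame('scene'); save(p,'s2'); W=cloud(p)
pos,R,s=tool()
samp(W,pos+[0,0,.05])
im=cv2.resize(p['frame'][60:240,120:330],None,fx=3,fy=3,interpolation=cv2.INTER_CUBIC); cv2.imwrite('pics/s2c.png',im[...,::-1])
E
```

```text
time_s: 11.17
eef_pos: [0.467, -0.2401, 0.2169]
ee_rot: [-0.034, 1.571, 0.056]
contact_force: [0.4, -0.6, -1.4]
gripper_width: 0.0636
time_s: 11.58
eef_pos: [0.4702, -0.2726, 0.2178]
ee_rot: [-0.035, 1.569, 0.057]
contact_force: [0.3, 0.2, -1.6]
gripper_width: 0.0637
t 11.58 p [ 0.4702 -0.2726  0.2178] w 0.0637 F [ 0.3  0.2 -1.6] yaz 93.3 x [ 0.001  0.014 -1.   ] z [0.998 0.058 0.002] j6 -0.71
rows-units travel (x,y,z) if no spin first [ 2.66 -0.15  0.1 ] spin units 0.01
travel after spin [ 2.66 -0.15  0.1 ] y axis then [-0.058  0.998  0.014] z [0.998 0.058 0.002]
case 768 273 [-0.418 -0.009  0.908] tilt 24.7 naz -178.8 ctr [ 0.4666 -0.2654  0.2663] [122.5  80. ] 9.4
```

View pics/s2c.png

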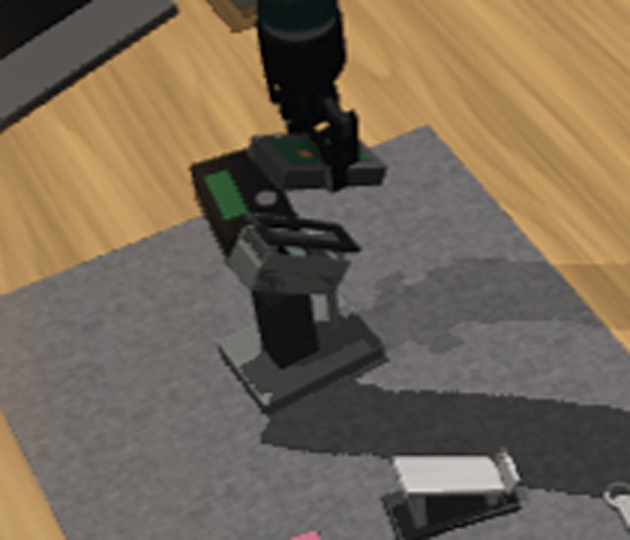

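```bash
python3 -m creep '[{"hand":55,"travel":[0.5,-0.07,0.1],"spin":0},{"hand":55,"travel":[0.8,-0.08,0],"spin":0},{"hand":55,"travel":[0.8,0,0],"spin":0},{"hand":55,"travel":[0.4,0,0],"spin":0},{"hand":55,"travel":[0.16,0,0],"spin":0},{"hand":55,"travel":[0.25,0,0.17],"spin":0},{"hand":55,"travel":[0.16,0,0.11],"spin":0},{"hand":55,"travel":[0,0,0],"spin":0},{"hand":55,"travel":[0,0,0],"spin":0}]' 20
python3 - <<'E'
from meas import *
plan([.487,-.274,.144],93.3)
p=eyes.grab_frame('scene'); W=cloud(p); pos,R,s=tool(); samp(W,pos+[0,0,.05])
p,pos,R=shot('w6'); samp(wcloud(p,pos,R)[::2,::2],pos+[-.02,0,.045])
E
```

```text
time_s: 12.38
eef_pos: [0.4792, -0.2753, 0.1575]
ee_rot: [-0.037, 1.567, 0.055]
contact_force: [-0.3, -0.2, -1.9]
gripper_width: 0.0634
t 12.38 p [ 0.4792 -0.2753  0.1575] w 0.0634 F [-0.3 -0.2 -1.9] yaz 93.4 x [ 0.003  0.012 -1.   ] z [0.998 0.059 0.004] j6 -0.7
rows-units travel (x,y,z) if no spin first [0.68 0.03 0.39] spin units 0.01
travel after spin [0.68 0.03 0.39] y axis then [-0.058  0.998  0.011] z [0.998 0.058 0.004]
case 1155 236 [-0.411 -0.021  0.912] tilt 24.3 naz -177.1 ctr [ 0.4763 -0.2693  0.2065] [119.3  81.1] 6.8
case 12605 7663 [-0.427 -0.032  0.904] tilt 25.3 naz -175.8 ctr [ 0.4612 -0.2778  0.2007] [93.5 90.5] 3.4
```

View pics/w6.png

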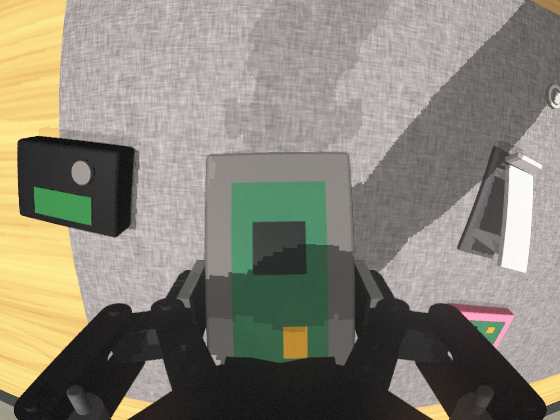

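```bash
python3 -m creep '[{"hand":55,"travel":[0.08,0,0.05],"spin":0},{"hand":55,"travel":[0.08,0,0.05],"spin":0},{"hand":55,"travel":[0,0,0],"spin":0}]'; python3 -m creep '[{"hand":55,"travel":[0.08,0,0.05],"spin":0},{"hand":55,"travel":[0,0,0],"spin":0}]'; python3 -m creep '[{"hand":55,"travel":[0.08,0,0.05],"spin":0},{"hand":55,"travel":[0,0,0],"spin":0}]'
```

```text
time_s: 12.73
eef_pos: [0.4807, -0.275, 0.1538]
ee_rot: [-0.036, 1.567, 0.055]
contact_force: [0.7, 0.4, -2.8]
gripper_width: 0.0634
time_s: 12.9
eef_pos: [0.4817, -0.2749, 0.1522]
ee_rot: [-0.036, 1.568, 0.055]
contact_force: [-0.4, -0.9, -0.3]
gripper_width: 0.0635
time_s: 13.07
eef_pos: [0.4825, -0.2747, 0.1508]
ee_rot: [-0.036, 1.568, 0.056]
contact_force: [-2.6, 1.2, 0.8]
gripper_width: 0.0636
```

```bash
python3 -m creep '[{"hand":55,"travel":[0.08,0,0.05],"spin":0},{"hand":55,"travel":[0,0,0],"spin":0}]'; python3 -m creep '[{"hand":55,"travel":[0.08,0,0.05],"spin":0},{"hand":55,"travel":[0,0,0],"spin":0},{"hand":55,"travel":[0,0,0],"spin":0}]'
python3 - <<'E'
from meas import *
plan([.487,-.274,.144],93.3)
p,pos,R=shot('w7'); samp(wcloud(p,pos,R)[::2,::2],pos+[-.02,0,.045])
E
```

```text
time_s: 13.23
eef_pos: [0.4833, -0.2744, 0.149]
ee_rot: [-0.036, 1.568, 0.056]
contact_force: [-2.5, 1.0, 1.7]
gripper_width: 0.0634
time_s: 13.48
eef_pos: [0.4841, -0.2743, 0.1472]
ee_rot: [-0.036, 1.569, 0.056]
contact_force: [-4.8, 2.9, 1.1]
gripper_width: 0.0635
t 13.48 p [ 0.4841 -0.2743  0.1472] w 0.0635 F [-4.8  2.9  1.1] yaz 93.4 x [ 0.001  0.013 -1.   ] z [0.998 0.059 0.002] j6 -0.7
rows-units travel (x,y,z) if no spin first [0.16 0.   0.15] spin units 0.01
travel after spin [0.16 0.   0.15] y axis then [-0.058  0.998  0.013] z [0.998 0.058 0.002]
case 12461 7442 [-0.484 -0.034  0.874] tilt 29.0 naz -176.0 ctr [ 0.4667 -0.2767  0.1895] [93.2 90.4] 5.1
```

```bash
python3 -m creep '[{"hand":55,"travel":[0.08,0,0.05],"spin":0},{"hand":55,"travel":[0,0,0],"spin":0}]'; python3 -m creep '[{"hand":55,"travel":[0.08,0,0.05],"spin":0},{"hand":55,"travel":[0,0,0],"spin":0},{"hand":55,"travel":[0,0,0],"spin":0}]'
python3 - <<'E'
from meas import *
plan([.487,-.274,.144],93.3)
p,pos,R=shot('w8'); samp(wcloud(p,pos,R)[::2,::2],pos+[-.02,0,.045])
p=eyes.grab_frame('scene'); save(p,'s3')
im=cv2.resize(p['frame'][80:220,150:310],None,fx=4,fy=4,interpolation=cv2.INTER_CUBIC); cv2.imwrite('pics/s3c.png',im[...,::-1])
E
```

```text
time_s: 13.7
eef_pos: [0.4849, -0.2743, 0.1455]
ee_rot: [-0.036, 1.569, 0.056]
contact_force: [-4.0, 1.7, 1.1]
gripper_width: 0.0633
time_s: 13.95
eef_pos: [0.4857, -0.2743, 0.1439]
ee_rot: [-0.036, 1.57, 0.055]
contact_force: [-4.8, 1.7, 1.0]
gripper_width: 0.0637
t 13.95 p [ 0.4857 -0.2743  0.1439] w 0.0637 F [-4.8  1.7  1. ] yaz 93.3 x [ 0.     0.012 -1.   ] z [0.998 0.058 0.001] j6 -0.69
rows-units travel (x,y,z) if no spin first [-0.    0.01  0.07] spin units 0.0
travel after spin [-0.    0.01  0.07] y axis then [-0.058  0.998  0.012] z [0.998 0.058 0.001]
case 12353 7434 [-0.526 -0.035  0.85 ] tilt 31.8 naz -176.2 ctr [ 0.468  -0.2765  0.1851] [92.8 90.6] 3.8
```

View pics/s3c.png

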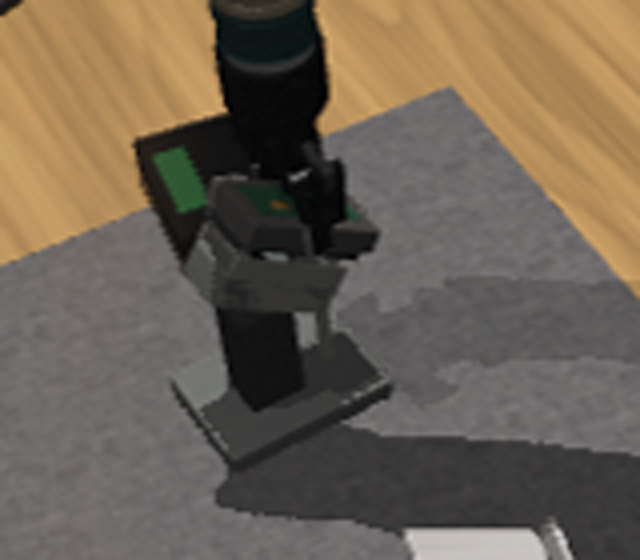

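```bash
python3 -m creep '[{"hand":55,"travel":[0.08,0,0.05],"spin":0},{"hand":55,"travel":[0,0,0],"spin":0}]'; python3 -m creep '[{"hand":55,"travel":[0.08,0,0.05],"spin":0},{"hand":55,"travel":[0,0,0],"spin":0},{"hand":55,"travel":[0,0,0],"spin":0}]'
python3 - <<'E'
from meas import *
plan([.487,-.274,.144],93.3)
p,pos,R=shot('w9'); W=wcloud(p,pos,R); samp(W[::2,::2],pos+[-.02,0,.045])
# low-end edge of top, far from grip
E
```

```text
time_s: 14.22
eef_pos: [0.4866, -0.2743, 0.1422]
ee_rot: [-0.036, 1.57, 0.055]
contact_force: [-5.6, 0.5, 1.4]
gripper_width: 0.0634
time_s: 14.47
eef_pos: [0.4875, -0.2743, 0.1408]
ee_rot: [-0.036, 1.57, 0.055]
contact_force: [-5.9, 1.1, 1.4]
gripper_width: 0.0631
t 14.47 p [ 0.4875 -0.2743  0.1408] w 0.0631 F [-5.9  1.1  1.4] yaz 93.3 x [ 0.     0.012 -1.   ] z [0.998 0.058 0.001] j6 -0.69
rows-units travel (x,y,z) if no spin first [-0.16  0.02 -0.02] spin units 0.0
travel after spin [-0.16  0.02 -0.02] y axis then [-0.058  0.998  0.012] z [0.998 0.058 0.001]
case 12213 7320 [-0.57  -0.038  0.821] tilt 34.8 naz -176.2 ctr [ 0.4703 -0.2765  0.1815] [93.  90.4] 2.4
```

```bash
python3 -m creep '[{"hand":55,"travel":[0.06,0,0.04],"spin":0},{"hand":55,"travel":[0,0,0],"spin":0},{"hand":55,"travel":[0,0,0],"spin":0}]'
cat > wx.py <<'E'
from meas import *
def go(name):
    p,pos,R=shot(name); W=wcloud(p,pos,R); samp(W[::2,::2],pos+[-.02,0,.045])
    P=W[np.all(abs(W-(pos+[-.02,0,.045]))<[.09,.06,.06],-1)]; c,n,b=plane(P[::3],.002); Q=P[::3][b]
    y=np.radians(3.4);a=np.radians(35); ex=np.array([np.cos(a)*np.cos(y),np.cos(a)*np.sin(y),np.sin(a)]);ey=np.array([-np.sin(y),np.cos(y),0]);ez=np.cross(ex,ey)
    L=(Q-[.509,-.2725,.15])
    print('x low edge',np.percentile(L@ex,[.2,1,3]).round(4),'y edges',np.percentile(L@ey,[.5,2,98,99.5]).round(4),'z top',np.median(L@ez).round(4))
E
python3 -c "
from wx import *
go('w10'); plan([.487,-.274,.144],93.3)"
```

```text
time_s: 14.77
eef_pos: [0.4882, -0.2743, 0.1398]
ee_rot: [-0.036, 1.57, 0.055]
contact_force: [-6.9, 1.4, 2.0]
gripper_width: 0.0629
case 12230 7245 [-0.571 -0.039  0.82 ] tilt 34.9 naz -176.1 ctr [ 0.4709 -0.2766  0.1803] [92.3 90.4] 4.0
x low edge [-0.06   -0.0589 -0.0566] y edges [-0.0339 -0.0324  0.0289  0.0302] z top 0.0468
t 14.82 p [ 0.4882 -0.2743  0.1398] w 0.0639 F [-7.1  2.1  3.1] yaz 93.3 x [-0.     0.012 -1.   ] z [0.998 0.058 0.   ] j6 -0.69
rows-units travel (x,y,z) if no spin first [-0.21  0.02 -0.06] spin units 0.0
travel after spin [-0.21  0.02 -0.06] y axis then [-0.058  0.998  0.012] z [0.998 0.058 0.   ]
```

```bash
python3 -m creep '[{"hand":55,"travel":[0,0,0],"spin":0},{"hand":55,"travel":[0,0,0],"spin":0},{"hand":55,"travel":[0,0,0],"spin":0},{"hand":55,"travel":[0,0,0],"spin":0},{"hand":55,"travel":[0,0,0],"spin":0},{"hand":55,"travel":[0,0,0],"spin":0},{"hand":55,"travel":[0,0,0],"spin":0},{"hand":55,"travel":[0,0,0],"spin":0},{"hand":55,"travel":[0,0,0],"spin":0},{"hand":55,"travel":[0,0,0],"spin":0},{"hand":55,"travel":[0,0,0],"spin":0},{"hand":55,"travel":[0,0,0],"spin":0}]'; python3 -m creep '[{"hand":55,"travel":[0,0,0],"spin":0},{"hand":55,"travel":[0,0,0],"spin":0},{"hand":55,"travel":[0,0,0],"spin":0},{"hand":55,"travel":[0,0,0],"spin":0},{"hand":55,"travel":[0,0,0],"spin":0},{"hand":55,"travel":[0,0,0],"spin":0},{"hand":55,"travel":[0,0,0],"spin":0},{"hand":55,"travel":[0,0,0],"spin":0},{"hand":55,"travel":[0,0,0],"spin":0},{"hand":55,"travel":[0,0,0],"spin":0},{"hand":55,"travel":[0,0,0],"spin":0},{"hand":55,"travel":[0,0,0],"spin":0}]'
python3 -c "
from wx import *
go('w11'); plan([.487,-.274,.144],93.3)"
```

```text
time_s: 15.82
eef_pos: [0.4882, -0.2744, 0.1398]
ee_rot: [-0.036, 1.57, 0.055]
contact_force: [-6.5, 1.3, 2.8]
gripper_width: 0.0636
time_s: 16.82
eef_pos: [0.4882, -0.2743, 0.1398]
ee_rot: [-0.036, 1.57, 0.055]
contact_force: [-6.4, 1.2, 1.2]
gripper_width: 0.0632
case 12208 7304 [-0.572 -0.039  0.82 ] tilt 35.0 naz -176.1 ctr [ 0.4709 -0.2768  0.1804] [92.  90.7] 3.9
x low edge [-0.06   -0.0589 -0.0566] y edges [-0.0338 -0.0324  0.0289  0.0303] z top 0.0468
t 16.87 p [ 0.4882 -0.2743  0.1398] w 0.0637 F [-6.5  1.1  2.8] yaz 93.3 x [-0.     0.012 -1.   ] z [0.998 0.058 0.001] j6 -0.69
rows-units travel (x,y,z) if no spin first [-0.21  0.02 -0.06] spin units 0.0
travel after spin [-0.21  0.02 -0.06] y axis then [-0.058  0.998  0.012] z [0.998 0.058 0.001]
```

```bash
python3 -m creep '[{"hand":55,"travel":[-0.12,0,-0.08],"spin":0},{"hand":55,"travel":[-0.25,0,-0.17],"spin":0},{"hand":55,"travel":[-0.5,0,-0.3],"spin":0},{"hand":55,"travel":[-0.8,0,-0.4],"spin":0},{"hand":55,"travel":[-0.4,0.4,0],"spin":0},{"hand":55,"travel":[0,0.9,0],"spin":0},{"hand":55,"travel":[0,1,0.2],"spin":0},{"hand":55,"travel":[0,1,0.2],"spin":0},{"hand":55,"travel":[0,1,0.2],"spin":0},{"hand":55,"travel":[0,1,0.2],"spin":0},{"hand":55,"travel":[0,1,0.1],"spin":0},{"hand":55,"travel":[0,0.5,0],"spin":0}]' 22
python3 -c "
from wx import *
plan([.47,-.135,.025],93.3)
p=eyes.grab_frame('scene'); pos,R,s=tool(); samp(cloud(p),pos+[0,0,.05]); save(p,'s4')"
```

```text
time_s: 17.87
eef_pos: [0.4811, -0.1369, 0.1837]
ee_rot: [-0.037, 1.565, 0.057]
contact_force: [0.6, -0.2, -1.3]
gripper_width: 0.0638
t 17.87 p [ 0.4811 -0.1369  0.1837] w 0.0638 F [ 0.6 -0.2 -1.3] yaz 93.5 x [ 0.004  0.013 -1.   ] z [0.998 0.06  0.005] j6 -0.48
rows-units travel (x,y,z) if no spin first [ 7.93  0.03 -0.59] spin units 0.03
travel after spin [ 7.93  0.03 -0.59] y axis then [-0.058  0.998  0.013] z [0.998 0.057 0.005]
case 741 242 [-0.571 -0.053  0.819] tilt 35.0 naz -174.7 ctr [ 0.4783 -0.1342  0.2332] [118.2  87.8] 17.0
```

View pics/s4.png

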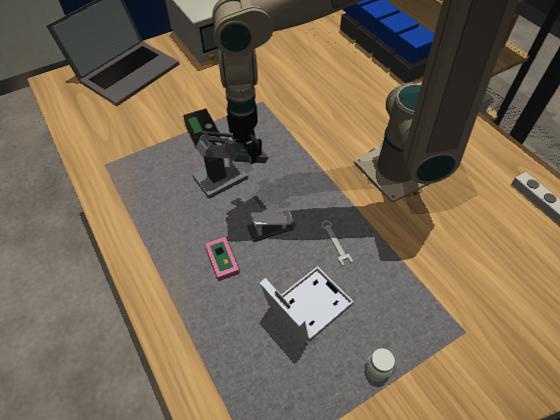

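```bash
python3 -m creep '[{"hand":55,"travel":[0.5,0,-0.2],"spin":0},{"hand":55,"travel":[1,0,-0.2],"spin":0},{"hand":55,"travel":[1,0,-0.1],"spin":0},{"hand":55,"travel":[1,0,0],"spin":0},{"hand":55,"travel":[1,0,0],"spin":0},{"hand":55,"travel":[1,0,0],"spin":0},{"hand":55,"travel":[1,0,0],"spin":0},{"hand":55,"travel":[1,0,0],"spin":0},{"hand":55,"travel":[0.6,0,0],"spin":0},{"hand":55,"travel":[0.3,0,0],"spin":0},{"hand":55,"travel":[0,0,0],"spin":0}]'
python3 -m creep '[{"hand":55,"travel":[0.15,0,0],"spin":0},{"hand":55,"travel":[0,0,0],"spin":0}]'
python3 -m creep '[{"hand":55,"travel":[0.15,0,0],"spin":0},{"hand":55,"travel":[0,0,0],"spin":0}]'
python3 -m creep '[{"hand":55,"travel":[0.1,0,0.05],"spin":0},{"hand":55,"travel":[0,0,0],"spin":0}]'
```

```text
time_s: 18.83
eef_pos: [0.4692, -0.1379, 0.0131]
ee_rot: [-0.035, 1.571, 0.055]
contact_force: [0.5, -0.1, -1.6]
gripper_width: 0.0635
time_s: 19.0
eef_pos: [0.4715, -0.1383, 0.0124]
ee_rot: [-0.037, 1.566, 0.054]
contact_force: [-0.5, -0.3, -2.2]
gripper_width: 0.0633
time_s: 19.17
eef_pos: [0.4714, -0.1379, 0.0094]
ee_rot: [-0.037, 1.566, 0.055]
contact_force: [-0.2, 0.1, -2.1]
gripper_width: 0.0632
time_s: 19.33
eef_pos: [0.4722, -0.1375, 0.0071]
ee_rot: [-0.037, 1.567, 0.055]
contact_force: [-0.4, 0.2, -2.7]
gripper_width: 0.0637
```

```bash
python3 -m creep '[{"hand":55,"travel":[0.15,0,0.02],"spin":0},{"hand":55,"travel":[0.15,0,0.12],"spin":0},{"hand":55,"travel":[0.15,0,0.13],"spin":0},{"hand":55,"travel":[0,0,0],"spin":0}]'
python3 -m creep '[{"hand":55,"travel":[0.15,0,0.13],"spin":0},{"hand":55,"travel":[0.15,0,0.1],"spin":0},{"hand":55,"travel":[0.15,0,0.09],"spin":0},{"hand":55,"travel":[0,0,0],"spin":0}]'
python3 -c "
from wx import *
plan([.47,-.135,-.025],93.3)
p,pos,R=shot('w12'); samp(wcloud(p,pos,R)[::2,::2],pos+[-.02,0,.045])"
```

```text
time_s: 19.67
eef_pos: [0.479, -0.1372, -0.0016]
ee_rot: [-0.037, 1.565, 0.055]
contact_force: [2.2, 1.0, 3.5]
gripper_width: 0.0635
time_s: 20.0
eef_pos: [0.4851, -0.1369, -0.011]
ee_rot: [-0.037, 1.565, 0.055]
contact_force: [3.6, 1.2, 3.1]
gripper_width: 0.0638
t 20.0 p [ 0.4851 -0.1369 -0.011 ] w 0.0638 F [3.6 1.2 3.1] yaz 93.4 x [ 0.004  0.012 -1.   ] z [0.998 0.059 0.005] j6 -0.47
rows-units travel (x,y,z) if no spin first [ 0.7   0.13 -0.75] spin units 0.01
travel after spin [ 0.7   0.13 -0.75] y axis then [-0.058  0.998  0.011] z [0.998 0.058 0.005]
case 21768 8664 [0.    0.002 1.   ] tilt 0.1 naz 79.6 ctr [ 0.4599 -0.1369  0.0013] [120.  169.4] 90.0
```

```bash
python3 -m creep '[{"hand":55,"travel":[0.15,0,0.06],"spin":0},{"hand":55,"travel":[0.15,0,0.05],"spin":0},{"hand":55,"travel":[0.15,0,0.03],"spin":0},{"hand":55,"travel":[0.15,0,0.02],"spin":0},{"hand":55,"travel":[0,0,0],"spin":0}]'
python3 -c "
from wx import *
p,pos,R=shot('w13'); W=wcloud(p,pos,R); W[W[...,2]<.008]=np.nan; samp(W[::2,::2],pos+[-.02,0,.045])"
python3 -m creep '[{"hand":55,"travel":[0.1,0,0.01],"spin":0},{"hand":55,"travel":[0,0,0],"spin":0}]'
python3 -c "
from wx import *
p,pos,R=shot('w14'); W=wcloud(p,pos,R); W[W[...,2]<.008]=np.nan; samp(W[::2,::2],pos+[-.02,0,.045])"
```

```text
time_s: 20.47
eef_pos: [0.4862, -0.1363, -0.0238]
ee_rot: [-0.037, 1.569, 0.055]
contact_force: [2.2, -0.3, 2.8]
gripper_width: 0.0634
case 13304 8385 [-0.097 -0.013  0.995] tilt 5.6 naz -172.4 ctr [ 0.4702 -0.1387  0.0273] [96.5 90.3] 4.3
time_s: 20.68
eef_pos: [0.4863, -0.1361, -0.0255]
ee_rot: [-0.036, 1.569, 0.055]
contact_force: [2.5, 0.1, 1.0]
gripper_width: 0.0635
case 13334 8403 [-0.071 -0.011  0.997] tilt 4.1 naz -171.0 ctr [ 0.4707 -0.1381  0.026 ] [96.4 91. ] 3.3
```

View pics/w14.png

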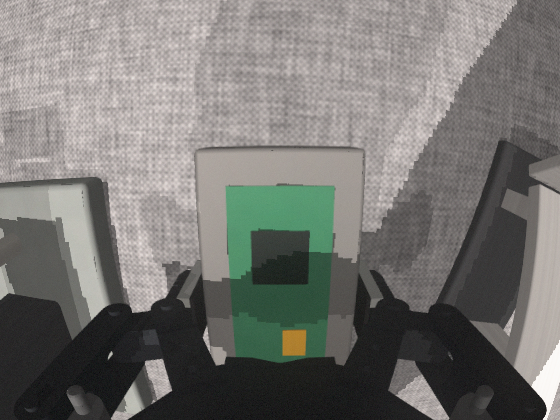

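```bash
python3 -m creep '[{"hand":55,"travel":[0.1,0,0],"spin":0},{"hand":55,"travel":[0,0,0],"spin":0}]'
python3 -m creep '[{"hand":55,"travel":[0.1,0,0],"spin":0},{"hand":55,"travel":[0,0,0],"spin":0}]'
python3 -c "
from wx import *
p,pos,R=shot('w15'); W=wcloud(p,pos,R); W[W[...,2]<.008]=np.nan; samp(W[::2,::2],pos+[-.02,0,.045])"
```

```text
time_s: 20.9
eef_pos: [0.4868, -0.136, -0.0272]
ee_rot: [-0.036, 1.568, 0.056]
contact_force: [1.4, -0.4, 1.8]
gripper_width: 0.0633
time_s: 21.07
eef_pos: [0.4868, -0.1361, -0.0275]
ee_rot: [-0.036, 1.568, 0.055]
contact_force: [-2.5, 2.9, 17.5]
gripper_width: 0.0636
case 13388 8448 [-0.04  -0.009  0.999] tilt 2.4 naz -167.1 ctr [ 0.4716 -0.1383  0.0246] [96.8 90.4] 3.3
```

```bash
python3 -m creep '[{"hand":55,"travel":[-0.05,0,0],"spin":0},{"hand":74,"travel":[0,0,0],"spin":0},{"hand":74,"travel":[0,0,0],"spin":0},{"hand":74,"travel":[0,0,0],"spin":0},{"hand":74,"travel":[-0.13,0,0],"spin":0},{"hand":74,"travel":[0,0,0],"spin":0}]'
python3 -c "
from wx import *
p,pos,R=shot('w16'); W=wcloud(p,pos,R); W[W[...,2]<.010]=np.nan
P=W[np.all(abs(W-(pos+[-.02,0,.045]))<[.09,.06,.03],-1)]; c,n,b=plane(P[::3],.002); Q=P[::3][b]
print(n.round(3), c.round(4))
L=(Q-pos)@R; print('tool z low edge',np.percentile(L[:,2],[.2,1,3]).round(4),'y',np.percentile(L[:,1],[.5,2,98,99.5]).round(4),'x',np.median(L[:,0]))
lo=L[L[:,2]<-.03]; 
# yaw from left edge
for s in (-1,1):
    zs=np.arange(-.055,-.02,.004); es=[ (np.percentile(L[(abs(L[:,2]-z)<.002)][:,1]*s,98.5)) for z in zs]; print(s,np.polyfit(zs,es,1).round(4))
plan([.47,-.135,-.025],93.3)"
```

```text
time_s: 21.62
eef_pos: [0.4866, -0.136, -0.0256]
ee_rot: [-0.036, 1.568, 0.056]
contact_force: [0.2, -0.0, 1.0]
gripper_width: 0.0738
[-0.005  0.001  1.   ] [ 0.4652 -0.1384  0.0228]
tool z low edge [-0.0628 -0.0622 -0.0608] y [-0.0377 -0.0312  0.03    0.0363] x -0.048467451082056745
-1 [-0.0084  0.0306]
1 [0.0002 0.0297]
t 21.67 p [ 0.4868 -0.1361 -0.0256] w 0.0737 F [ 0.5 -0.1 -0.6] yaz 93.3 x [ 0.002  0.012 -1.   ] z [0.998 0.058 0.003] j6 -0.47
rows-units travel (x,y,z) if no spin first [-0.03  0.1  -0.84] spin units 0.01
travel after spin [-0.03  0.1  -0.84] y axis then [-0.058  0.998  0.012] z [0.998 0.058 0.003]
```

```bash
python3 -m creep '[{"hand":74,"travel":[-0.12,0,-0.12],"spin":0},{"hand":74,"travel":[0,0,0],"spin":0},{"hand":55,"travel":[0,0,0],"spin":0},{"hand":55,"travel":[0,0,0],"spin":0},{"hand":55,"travel":[0,0,0],"spin":0},{"hand":55,"travel":[0,0,0],"spin":0},{"hand":55,"travel":[0,0,0],"spin":0}]' 40
python3 -c "
from wx import *
p,pos,R=shot('w17'); W=wcloud(p,pos,R); W[W[...,2]<.010]=np.nan
P=W[np.all(abs(W-(pos+[-.02,0,.045]))<[.09,.06,.03],-1)]; c,n,b=plane(P[::3],.002); Q=P[::3][b]
print(n.round(3), c.round(4))
L=(Q-pos)@R; print('tool z low edge',np.percentile(L[:,2],[.2,1,3]).round(4),'y',np.percentile(L[:,1],[.5,2,98,99.5]).round(4),'x',np.median(L[:,0]))
plan([.503,.257,.1],99.3)
# shell refit
p=eyes.grab_frame('top'); save(p,'t5'); W=cloud(p); np.savez('t5.npz',**{k:p[k] for k in ['frame','depth','camera_matrix','R','t']})
for nm in ['lid_hinge','lid_edge','shell']:
    for q in eyes.spot_point(p,nm)[:1]: c,rw=q['xy'][0]*560,q['xy'][1]*420; print(nm,q['conf'],c,rw,px2w(p,c,rw).round(3))
im=cv2.resize(p['frame'][140:250,150:290],None,fx=5,fy=5,interpolation=cv2.INTER_CUBIC); cv2.imwrite('pics/t5c.png',im[...,::-1])
"
```

```text
time_s: 22.25
eef_pos: [0.4848, -0.1363, -0.0226]
ee_rot: [-0.036, 1.567, 0.056]
contact_force: [-0.8, 0.5, 5.9]
gripper_width: 0.0633
[-0.004  0.002  1.   ] [ 0.4657 -0.1387  0.0228]
tool z low edge [-0.0605 -0.06   -0.0586] y [-0.0324 -0.0312  0.0299  0.0311] x -0.04553362714755676
t 22.3 p [ 0.4848 -0.1363 -0.0226] w 0.0631 F [-0.9  0.8  5.4] yaz 93.4 x [ 0.003  0.012 -1.   ] z [0.998 0.058 0.003] j6 -0.47
rows-units travel (x,y,z) if no spin first [-5.89 19.65  2.08] spin units -1.04
travel after spin [-5.89 19.33  4.1 ] y axis then [-0.162  0.987  0.012] z [0.987 0.162 0.005]
lid_hinge 0.66 203.39200000000002 184.506 [0.584 0.282 0.031]
lid_edge 0.79 199.92 164.892 [ 0.668  0.301 -0.002]
shell 0.66 210.0 205.716 [0.506 0.26  0.001]
```

View pics/t5c.png

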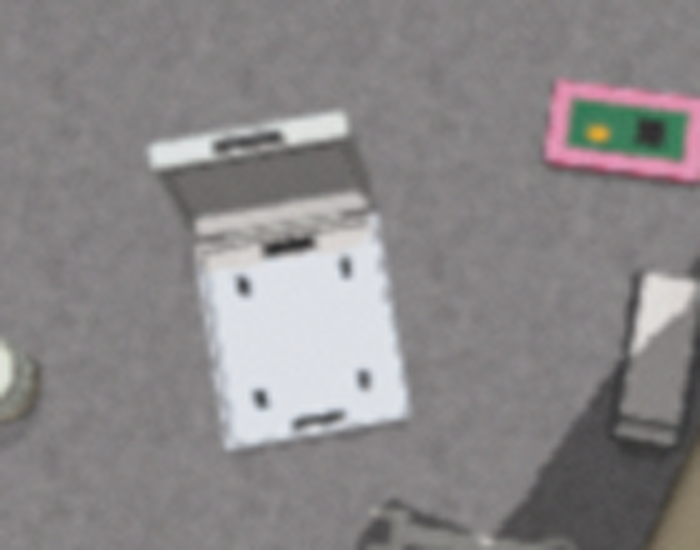

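```bash
python3 -m creep '[{"hand":55,"travel":[-0.4,0,0],"spin":0},{"hand":55,"travel":[-1,0,0],"spin":0},{"hand":55,"travel":[-1,0,0],"spin":0},{"hand":55,"travel":[-1,0,0],"spin":0},{"hand":55,"travel":[-1,0.3,0],"spin":0},{"hand":55,"travel":[-1,0.6,0],"spin":-0.2},{"hand":55,"travel":[-0.9,1,0],"spin":-0.2},{"hand":55,"travel":[-0.5,1,0.1],"spin":-0.2},{"hand":55,"travel":[-0.3,1,0.2],"spin":-0.2},{"hand":55,"travel":[0,1,0.2],"spin":-0.2},{"hand":55,"travel":[0,1,0.2],"spin":0},{"hand":55,"travel":[0,1,0.2],"spin":0}]'
python3 -m creep '[{"hand":55,"travel":[0,1,0.2],"spin":0},{"hand":55,"travel":[0,1,0.2],"spin":0},{"hand":55,"travel":[0,1,0.2],"spin":0},{"hand":55,"travel":[0,1,0.2],"spin":0},{"hand":55,"travel":[0,1,0.2],"spin":0},{"hand":55,"travel":[0,1,0.2],"spin":0},{"hand":55,"travel":[0,1,0.2],"spin":0},{"hand":55,"travel":[0,1,0.2],"spin":0},{"hand":55,"travel":[0,0.9,0.2],"spin":0},{"hand":55,"travel":[0,0.7,0.1],"spin":0},{"hand":55,"travel":[0,0.4,0],"spin":0},{"hand":55,"travel":[0,0,0],"spin":0}]'
python3 -c "
from wx import *
plan([.503,.257,.06],99.3)"
```

```text
time_s: 23.5
eef_pos: [0.4857, 0.0023, 0.1207]
ee_rot: [-0.115, 1.564, 0.134]
contact_force: [0.5, 1.0, -1.4]
gripper_width: 0.063
time_s: 24.5
eef_pos: [0.4914, 0.2059, 0.1228]
ee_rot: [-0.117, 1.565, 0.135]
contact_force: [0.1, -0.0, -2.5]
gripper_width: 0.063
t 24.5 p [0.4914 0.2059 0.1228] w 0.063 F [ 0.1 -0.  -2.5] yaz 99.2 x [ 0.001  0.012 -1.   ] z [0.987 0.16  0.003] j6 0.11
rows-units travel (x,y,z) if no spin first [3.17 2.39 0.97] spin units -0.02
travel after spin [3.17 2.39 0.98] y axis then [-0.162  0.987  0.012] z [0.987 0.162 0.003]
```

```bash
python3 -m creep '[{"hand":55,"travel":[0.1,0.9,0.3],"spin":0},{"hand":55,"travel":[0.2,0.8,0.3],"spin":0},{"hand":55,"travel":[0,0.5,0.2],"spin":0},{"hand":55,"travel":[0,0.2,0.1],"spin":0},{"hand":55,"travel":[0,0,0],"spin":0}]'
python3 -c "
from wx import *
p,pos,R=shot('w18'); plan([.503,.257,.06],99.3); W=wcloud(p,pos,R); F=p['frame'].astype(int)
m=np.all((W>[.38,.15,.010])&(W<[.60,.36,.03]),-1)
P=W[m]; rc=cv2.minAreaRect((P[:,:2]*1000).astype(np.float32)); print(m.sum(),rc)
L=(W-pos)@R; 
c=np.percentile(L[m],[1,99],axis=0); print(c.round(4))
"
```

```text
time_s: 24.92
eef_pos: [0.5026, 0.2552, 0.1178]
ee_rot: [-0.116, 1.564, 0.134]
contact_force: [1.0, 0.1, -2.3]
gripper_width: 0.063
t 24.97 p [0.5023 0.2547 0.1178] w 0.063 F [ 0.6  0.  -2.2] yaz 99.1 x [ 0.002  0.011 -1.   ] z [0.987 0.158 0.004] j6 0.19
rows-units travel (x,y,z) if no spin first [2.89 0.08 0.04] spin units -0.04
travel after spin [2.89 0.08 0.04] y axis then [-0.162  0.987  0.011] z [0.987 0.162 0.004]
1795 ((489.04766845703125, 253.95281982421875), (130.06430053710938, 140.98463439941406), 8.697802543640137)
[[ 0.097  -0.0697 -0.0785]
 [ 0.1073  0.0698  0.0423]]
```

View pics/w18.png

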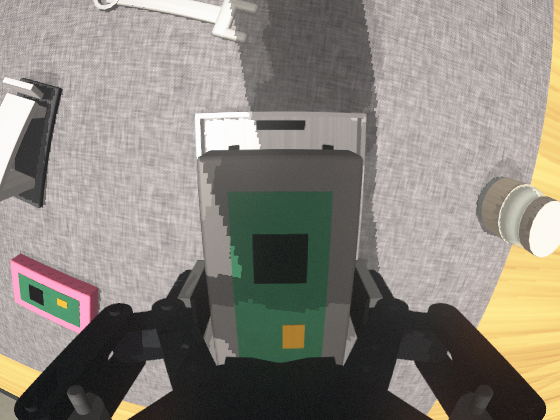

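```bash
python3 -m creep '[{"hand":55,"travel":[0.5,0,0.03],"spin":-0.03},{"hand":55,"travel":[1,0,0],"spin":0},{"hand":55,"travel":[1,0,0],"spin":0},{"hand":55,"travel":[1,0,0],"spin":0},{"hand":55,"travel":[0.9,0,0],"spin":0},{"hand":55,"travel":[0.6,0,0],"spin":0},{"hand":55,"travel":[0.4,0,0],"spin":0},{"hand":55,"travel":[0.2,0,0],"spin":0},{"hand":55,"travel":[0,0,0],"spin":0},{"hand":55,"travel":[0,0,0],"spin":0}]'
python3 -c "
from wx import *
p,pos,R=shot('w19'); plan([.503,.257,-.0186],99.3); W=wcloud(p,pos,R)
m=np.all((W>[.38,.15,.013])&(W<[.60,.36,.022]),-1)
L=(W-pos)@R
m2=m&(L[...,2]<-.064); Q=L[m2]; print(m2.sum(),np.percentile(Q,[.5,1,3,97,99,99.5],axis=0).round(4))
"
```

```text
time_s: 25.8
eef_pos: [0.5038, 0.2567, 0.0064]
ee_rot: [-0.117, 1.563, 0.136]
contact_force: [0.1, 0.4, -2.0]
gripper_width: 0.063
t 25.85 p [0.5042 0.2569 0.0068] w 0.0632 F [ 0.5 -0.1 -1.7] yaz 99.2 x [ 0.004  0.013 -1.   ] z [0.987 0.161 0.006] j6 0.19
rows-units travel (x,y,z) if no spin first [ 1.27 -0.   -0.07] spin units -0.01
travel after spin [ 1.27 -0.   -0.07] y axis then [-0.162  0.987  0.012] z [0.987 0.162 0.006]
3518 [[-0.0146 -0.0696 -0.0796]
 [-0.0144 -0.0693 -0.0796]
 [-0.0141 -0.068  -0.0795]
 [-0.0076  0.0682 -0.0662]
 [-0.0072  0.0695 -0.0647]
 [-0.007   0.0698 -0.0643]]
```

View pics/w19.png

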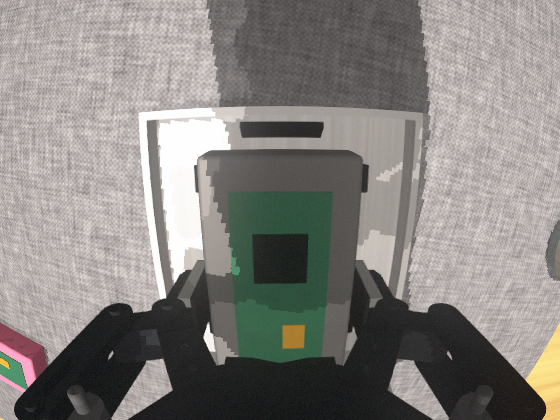

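```bash
python3 -m creep '[{"hand":55,"travel":[0.3,0,-0.03],"spin":0},{"hand":55,"travel":[0.3,0,0],"spin":0},{"hand":55,"travel":[0.3,0,0],"spin":0},{"hand":55,"travel":[0.15,0,0],"spin":0},{"hand":55,"travel":[0,0,0],"spin":0}]'
python3 -m creep '[{"hand":55,"travel":[0.08,0,0],"spin":0},{"hand":55,"travel":[0,0,0],"spin":0}]'
python3 -m creep '[{"hand":55,"travel":[0.08,0,0],"spin":0},{"hand":55,"travel":[0,0,0],"spin":0}]'
```

```text
time_s: 26.27
eef_pos: [0.5015, 0.2564, -0.0164]
ee_rot: [-0.118, 1.566, 0.136]
contact_force: [-0.9, -0.3, -2.6]
gripper_width: 0.0632
time_s: 26.43
eef_pos: [0.5026, 0.2568, -0.017]
ee_rot: [-0.117, 1.564, 0.136]
contact_force: [-0.6, 0.6, -2.2]
gripper_width: 0.0632
time_s: 26.6
eef_pos: [0.5027, 0.2568, -0.0184]
ee_rot: [-0.117, 1.564, 0.136]
contact_force: [-0.7, -0.7, -2.8]
gripper_width: 0.0629
```

```bash
python3 -m creep '[{"hand":55,"travel":[0.05,0,0],"spin":0},{"hand":55,"travel":[0,0,0],"spin":0}]'
python3 -m creep '[{"hand":55,"travel":[0.05,0,0],"spin":0},{"hand":55,"travel":[0,0,0],"spin":0}]'
python3 -c "
from wx import *
p,pos,R=shot('w20'); W=wcloud(p,pos,R); 
P=W[np.all(abs(W-(pos+[-.02,0,.045]))<[.08,.035,.012],-1)]; c,n,b=plane(P[::3],.002); Q=P[::3][b]; print(n.round(3),c.round(4))
L=(Q-pos)@R; print('tool z low edge',np.percentile(L[:,2],[.2,1,3]).round(4))
"
```

```text
time_s: 26.77
eef_pos: [0.5028, 0.2569, -0.0186]
ee_rot: [-0.117, 1.564, 0.136]
contact_force: [-2.5, -1.0, 4.1]
gripper_width: 0.063
time_s: 26.93
eef_pos: [0.5028, 0.2569, -0.0186]
ee_rot: [-0.117, 1.564, 0.136]
contact_force: [-3.5, -2.9, 11.1]
gripper_width: 0.063
[-0.004  0.002  1.   ] [0.4844 0.2536 0.0268]
tool z low edge [-0.0607 -0.0602 -0.0587]
```

View pics/w20.png

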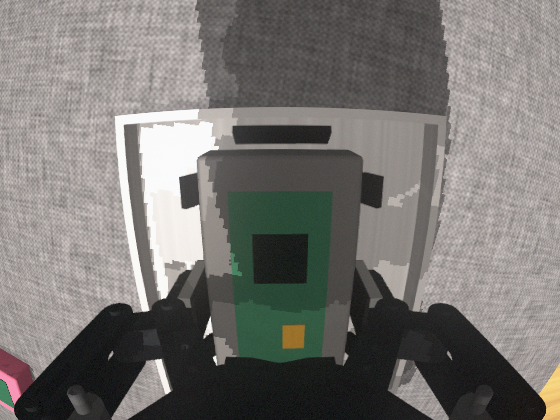

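```bash
python3 -m creep '[{"hand":55,"travel":[-0.06,0,0],"spin":0},{"hand":68,"travel":[0,0,0],"spin":0},{"hand":76,"travel":[0,0,0],"spin":0},{"hand":76,"travel":[0,0,0],"spin":0},{"hand":76,"travel":[0,0,0],"spin":0},{"hand":76,"travel":[-0.2,0,0],"spin":0},{"hand":76,"travel":[-0.5,0,0],"spin":0},{"hand":76,"travel":[-0.8,0,0],"spin":0},{"hand":76,"travel":[-1,0,0],"spin":0},{"hand":76,"travel":[-1,0,0],"spin":0},{"hand":76,"travel":[-1,0,0],"spin":0},{"hand":76,"travel":[-0.5,0,0],"spin":0}]'
python3 -c "
from wx import *
p,pos,R=shot('w21'); W=wcloud(p,pos,R); plan([.503,.257,.2],99.3)
P=W[np.all(abs(W-[.503,.257,.026])<[.08,.06,.009],-1)]; c,n,b=plane(P[::3],.002); Q=P[::3][b]; print(n.round(3),c.round(4))
rc=cv2.minAreaRect((Q[:,:2]*1000).astype(np.float32)); print('case',rc)
m=np.all((W>[.38,.15,.013])&(W<[.60,.36,.021]),-1); print('rim',cv2.minAreaRect((W[m][:,:2]*1000).astype(np.float32)))
"
```

```text
time_s: 27.98
eef_pos: [0.5043, 0.2563, 0.0844]
ee_rot: [-0.116, 1.559, 0.137]
contact_force: [1.1, -0.3, 0.3]
gripper_width: 0.0756
t 28.03 p [0.5053 0.2567 0.0855] w 0.0763 F [ 0.4 -0.5  1.8] yaz 99.3 x [ 0.009  0.015 -1.   ] z [0.987 0.161 0.011] j6 0.19
rows-units travel (x,y,z) if no spin first [-5.73  0.11 -0.05] spin units -0.01
travel after spin [-5.73  0.11 -0.05] y axis then [-0.162  0.987  0.013] z [0.987 0.161 0.011]
[-0.     0.002  1.   ] [0.4983 0.2553 0.0267]
case ((516.9182739257812, 259.72662353515625), (156.29225158691406, 75.27217102050781), 15.578669548034668)
rim ((503.71612548828125, 256.6292724609375), (159.160400390625, 140.95358276367188), 9.193511962890625)
```

View pics/w21.png

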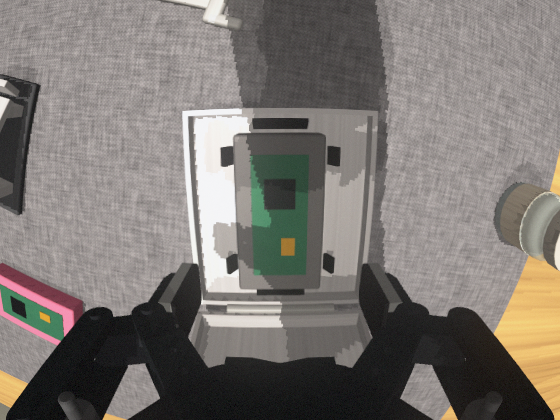

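```bash
python3 -m creep '[{"hand":40,"travel":[-1,0,0],"spin":0},{"hand":0,"travel":[-1,0,0],"spin":0},{"hand":0,"travel":[-1,0,0],"spin":0},{"hand":0,"travel":[-1,0,0],"spin":0},{"hand":0,"travel":[-1,0,0],"spin":0},{"hand":0,"travel":[-1,0,0],"spin":0},{"hand":0,"travel":[-0.6,0,0.2],"spin":0},{"hand":0,"travel":[-0.3,0,0.6],"spin":0},{"hand":0,"travel":[0,0,1],"spin":0},{"hand":0,"travel":[0,0,1],"spin":0},{"hand":0,"travel":[0,0,1],"spin":0},{"hand":0,"travel":[0,0,1],"spin":0}]'
python3 -m creep '[{"hand":0,"travel":[0,0,1],"spin":0},{"hand":0,"travel":[0,0,1],"spin":0},{"hand":0,"travel":[0,0,0.6],"spin":0},{"hand":0,"travel":[0,0,0],"spin":0},{"hand":0,"travel":[0,0,0],"spin":0}]'
python3 -c "
from wx import *
p,pos,R=shot('w22'); plan([.5037+.148*.987,.2566+.148*.16,.132],99.3); W,m=tips(p)
T=wcloud(p,np.zeros(3),np.eye(3)); m=(abs(T[...,1])<.03)&(abs(T[...,2])<.02)&(T[...,0]<.0)&(T[...,0]>-.06); Q=T[m]; print('tip',np.sort(Q[:,0])[-30::10], np.percentile(Q,[1,99],axis=0).round(4))
p=eyes.grab_frame('scene'); save(p,'s6'); im=cv2.resize(p['frame'][180:380,200:420],None,fx=3,fy=3,interpolation=cv2.INTER_CUBIC); cv2.imwrite('pics/s6c.png',im[...,::-1])
W=cloud(p); g=np.all((W>[.55,.18,.04])&(W<[.66,.36,.21]),-1)
L=(W[g]-[.5037,.2566,0]); u=L[:,0]*.987+L[:,1]*.16; v=-L[:,0]*.16+L[:,1]*.987
for z0 in np.arange(.04,.21,.015):
    k=(abs(L[:,2]-z0)<.0075); 
    if k.sum()>3: print(z0.round(3),k.sum(),np.percentile(u[k],[2,50,98]).round(3),np.percentile(v[k],[2,98]).round(3))
"
```

```text
time_s: 29.03
eef_pos: [0.5973, 0.2694, 0.2184]
ee_rot: [-0.118, 1.565, 0.136]
contact_force: [0.7, 0.1, 0.1]
gripper_width: -0.0001
time_s: 29.45
eef_pos: [0.6478, 0.2775, 0.2181]
ee_rot: [-0.118, 1.566, 0.136]
contact_force: [-0.5, 0.2, -0.4]
gripper_width: 0.0001
t 29.5 p [0.6472 0.2775 0.2184] w -0.0001 F [-0.1  0.6 -0.3] yaz 99.2 x [ 0.     0.012 -1.   ] z [0.987 0.161 0.002] j6 0.15
rows-units travel (x,y,z) if no spin first [4.32 0.07 0.14] spin units -0.01
travel after spin [4.32 0.07 0.14] y axis then [-0.162  0.987  0.011] z [0.987 0.162 0.002]
tip [-0.02667098 -0.02596744 -0.02524796] [[-0.0599 -0.0138 -0.0122]
 [-0.0261  0.0126  0.0077]]
0.04 26 [0.088 0.105 0.106] [-0.05   0.073]
0.055 54 [0.091 0.106 0.108] [-0.063  0.073]
0.07 50 [0.097 0.108 0.11 ] [-0.061  0.073]
0.085 53 [0.094 0.111 0.112] [-0.044  0.073]
0.1 50 [0.098 0.113 0.114] [-0.038  0.073]
0.115 47 [0.099 0.115 0.116] [-0.04   0.073]
0.13 57 [0.1   0.117 0.118] [-0.03   0.074]
0.145 45 [0.103 0.119 0.12 ] [-0.062  0.073]
0.16 53 [0.105 0.121 0.123] [-0.021  0.073]
0.175 248 [0.106 0.117 0.124] [-0.001  0.073]
0.19 20 [0.111 0.114 0.117] [0.013 0.028]
```

View pics/s6c.png

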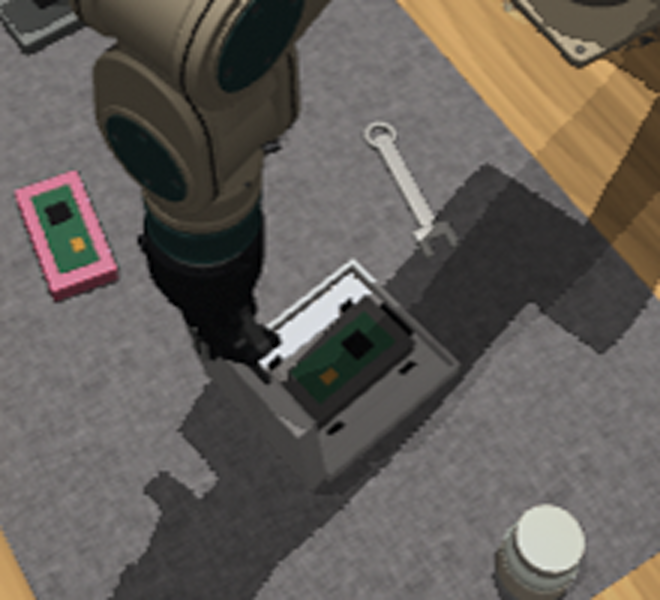

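View pics/w22.png

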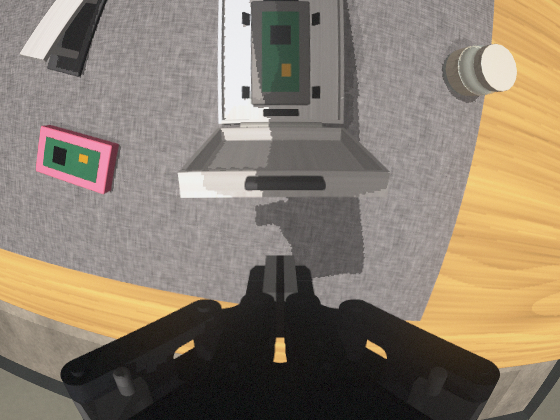

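```bash
python3 -m creep '[{"hand":0,"travel":[0.8,0,0],"spin":0},{"hand":0,"travel":[1,0.05,0],"spin":0},{"hand":0,"travel":[1,0.05,0],"spin":0},{"hand":0,"travel":[1,0,0],"spin":0},{"hand":0,"travel":[0.6,0,0],"spin":0},{"hand":0,"travel":[0.25,0,0],"spin":0},{"hand":0,"travel":[0,0,-0.4],"spin":0},{"hand":0,"travel":[0,0,-0.4],"spin":0},{"hand":0,"travel":[0,0,0],"spin":0}]' 60
python3 -m creep '[{"hand":0,"travel":[0,0,-0.4],"spin":0},{"hand":0,"travel":[0,0,-0.5],"spin":0},{"hand":0,"travel":[0,0,-0.5],"spin":0}]'
python3 -c "
from wx import *
pos,R,s=tool(); d=pos-[.5037,.2566,0]; print('u',d[0]*.987+d[1]*.16,'v',-d[0]*.16+d[1]*.987,'z',pos[2],s['contact_force'])
p=eyes.grab_frame('scene'); save(p,'s7'); im=cv2.resize(p['frame'][180:380,200:420],None,fx=3,fy=3,interpolation=cv2.INTER_CUBIC); cv2.imwrite('pics/s7c.png',im[...,::-1])
"
```

```text
time_s: 30.3
eef_pos: [0.6315, 0.2782, 0.128]
ee_rot: [-0.117, 1.562, 0.137]
contact_force: [0.9, -0.2, 0.3]
gripper_width: -0.0002
time_s: 30.55
eef_pos: [0.6057, 0.2742, 0.1284]
ee_rot: [-0.116, 1.559, 0.137]
contact_force: [2.6, 1.4, 2.7]
gripper_width: -0.0002
u 0.10346882702120944 v 0.0010057164234931158 z 0.1283613781917254 [2.61954566 1.41300071 2.67820289]
```

View pics/s7c.png

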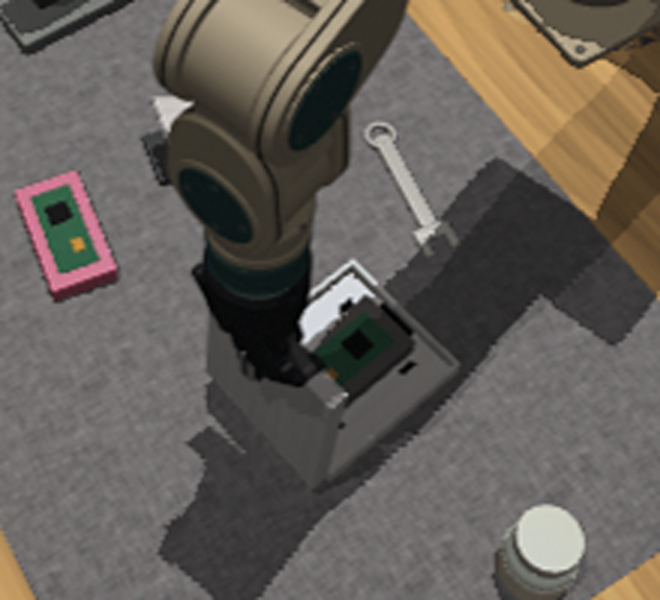

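```bash
python3 -m creep '[{"hand":0,"travel":[0.05,0,-0.43],"spin":0},{"hand":0,"travel":[0.05,0,-0.43],"spin":0},{"hand":0,"travel":[0.05,0,-0.43],"spin":0},{"hand":0,"travel":[0.12,0,-0.56],"spin":0},{"hand":0,"travel":[0.15,0,-0.56],"spin":0},{"hand":0,"travel":[0.18,0,-0.56],"spin":0}]'
python3 -m creep '[{"hand":0,"travel":[0.24,0,-0.5],"spin":0},{"hand":0,"travel":[0.28,0,-0.5],"spin":0},{"hand":0,"travel":[0.33,0,-0.5],"spin":0}]'
python3 -c "
from wx import *
pos,R,s=tool(); d=pos-[.5037,.2566,0]; print('u',d[0]*.987+d[1]*.16,'v',-d[0]*.16+d[1]*.987,'z',pos[2],s['contact_force'],R[:,0])
p=eyes.grab_frame('scene'); save(p,'s8'); im=cv2.resize(p['frame'][180:380,200:420],None,fx=3,fy=3,interpolation=cv2.INTER_CUBIC); cv2.imwrite('pics/s8c.png',im[...,::-1])
"
```

```text
time_s: 31.1
eef_pos: [0.5447, 0.264, 0.1136]
ee_rot: [-0.118, 1.564, 0.136]
contact_force: [2.5, 1.3, 0.6]
gripper_width: -0.0001
time_s: 31.35
eef_pos: [0.5148, 0.2593, 0.0961]
ee_rot: [-0.118, 1.565, 0.136]
contact_force: [2.1, 0.2, 0.0]
gripper_width: 0.0002
u 0.01141346176634712 v 0.0008496824101039528 z 0.09612739811593102 [2.12237627 0.16767412 0.0263435 ] [ 0.00131158  0.01156808 -0.99993223]
```

View pics/s8c.png

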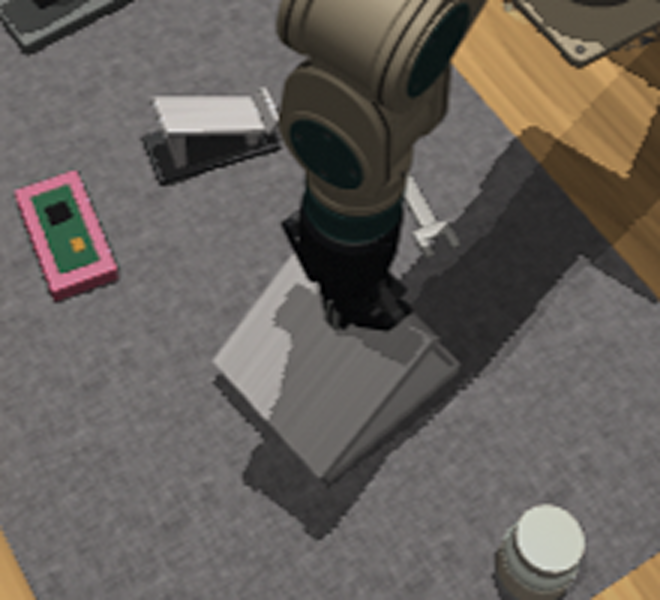

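```bash
python3 -m creep '[{"hand":0,"travel":[0.3,0,-0.35],"spin":0},{"hand":0,"travel":[0.38,0,-0.4],"spin":0},{"hand":0,"travel":[0.42,0,-0.4],"spin":0},{"hand":0,"travel":[0.46,0,-0.32],"spin":0},{"hand":0,"travel":[0.5,0,-0.28],"spin":0},{"hand":0,"travel":[0.53,0,-0.24],"spin":0}]'
python3 -m creep '[{"hand":0,"travel":[0.4,0,-0.14],"spin":0},{"hand":0,"travel":[0.4,0,-0.12],"spin":0},{"hand":0,"travel":[0.3,0,-0.08],"spin":0},{"hand":0,"travel":[0.25,0,-0.05],"spin":0},{"hand":0,"travel":[0,0,0],"spin":0}]'
python3 -c "
from wx import *
pos,R,s=tool(); d=pos-[.5037,.2566,0]; print('u',d[0]*.987+d[1]*.16,'v',-d[0]*.16+d[1]*.987,'z',pos[2],s['contact_force'])
p=eyes.grab_frame('scene'); save(p,'s9'); W=cloud(p); P=W[np.all((W>[.42,.2,.02])&(W<[.6,.33,.075]),-1)]; c,n,b=plane(P,.002); print(len(P),b.sum(),n.round(4),c.round(4))
"
```

```text
time_s: 31.9
eef_pos: [0.476, 0.2535, 0.0438]
ee_rot: [-0.118, 1.565, 0.136]
contact_force: [1.3, -1.7, 1.6]
gripper_width: 0.0002
time_s: 32.32
eef_pos: [0.4684, 0.2528, 0.0165]
ee_rot: [-0.118, 1.566, 0.136]
contact_force: [-0.2, 0.3, -0.4]
gripper_width: 0.0004
u -0.035403557305285424 v 0.0019049346230472484 z 0.01652238398384906 [-0.21644169  0.26622623 -0.35816325]
2490 1469 [ 0.0094 -0.0041  0.9999] [0.5172 0.2692 0.0368]
```

```bash
python3 -m creep '[{"hand":0,"travel":[0.15,0,0],"spin":0},{"hand":0,"travel":[0,0,0],"spin":0}]'; python3 -m creep '[{"hand":0,"travel":[0.1,0,0],"spin":0},{"hand":0,"travel":[0,0,0],"spin":0}]';  python3 -m creep '[{"hand":0,"travel":[0.1,0,0],"spin":0},{"hand":0,"travel":[0,0,0],"spin":0}]'
```

```text
time_s: 32.53
eef_pos: [0.4702, 0.2534, 0.0149]
ee_rot: [-0.117, 1.563, 0.136]
contact_force: [-0.3, -0.5, 0.2]
gripper_width: -0.0
time_s: 32.7
eef_pos: [0.4704, 0.2534, 0.0141]
ee_rot: [-0.117, 1.563, 0.136]
contact_force: [-1.6, -0.1, 6.7]
gripper_width: -0.0002
time_s: 32.87
eef_pos: [0.4704, 0.2534, 0.0139]
ee_rot: [-0.117, 1.563, 0.136]
contact_force: [-6.2, -1.6, 20.5]
gripper_width: 0.0001
```

```bash
python3 -m creep '[{"hand":0,"travel":[0,0,0],"spin":0},{"hand":0,"travel":[-0.2,0,0],"spin":0},{"hand":0,"travel":[-0.5,0,0],"spin":0},{"hand":0,"travel":[-1,0,0],"spin":0},{"hand":0,"travel":[-1,0,0],"spin":0},{"hand":0,"travel":[-1,0,-0.5],"spin":0},{"hand":0,"travel":[-1,0,-0.5],"spin":0},{"hand":0,"travel":[-1,0,-0.5],"spin":0},{"hand":0,"travel":[-1,0,0],"spin":0},{"hand":0,"travel":[-0.5,0,0],"spin":0},{"hand":0,"travel":[0,0,0],"spin":0},{"hand":0,"travel":[0,0,0],"spin":0}]'
python3 -c "
from wx import *
p=eyes.grab_frame('scene'); save(p,'s10'); W=cloud(p)
def f(W):
    P=W[np.all((W>[.43,.2,.025])&(W<[.6,.33,.06]),-1)]; c,n,b=plane(P,.0025); print(len(P),b.sum(),n.round(4),c.round(4))
    for k in range(5):
        u=-.07+.035*k; x,y=.5037+u*.987,.2566+u*.16; m=(np.hypot(W[...,0]-x,W[...,1]-y)<.015)&(W[...,2]>.02)&(W[...,2]<.08); print(round(u,3),m.sum(),np.median(W[m][:,2]).round(4))
f(W)
q,pos,R=shot('w23'); f(wcloud(q,pos,R)); plan(pos,99.3)
im=cv2.resize(p['frame'][180:380,200:420],None,fx=3,fy=3,interpolation=cv2.INTER_CUBIC); cv2.imwrite('pics/s10c.png',im[...,::-1])
"
```

```text
time_s: 33.87
eef_pos: [0.4405, 0.2468, 0.1551]
ee_rot: [-0.117, 1.562, 0.136]
contact_force: [-0.0, 0.8, -0.9]
gripper_width: -0.0004
2651 1960 [-0.0116 -0.0023  0.9999] [0.5095 0.2642 0.0359]
-0.07 75 0.0354
-0.035 91 0.0358
0.0 91 0.0361
0.035 92 0.036
0.07 108 0.0349
11727 11705 [-9.0e-04  1.4e-03  1.0e+00] [0.4779 0.2593 0.0364]
-0.07 897 0.0363
-0.035 767 0.0365
0.0 69 0.0363
0.035 0 nan
0.07 0 nan
t 33.97 p [0.4391 0.2462 0.1535] w 0.0001 F [-0.   0.5 -0.2] yaz 99.2 x [ 0.001  0.011 -1.   ] z [0.987 0.161 0.002] j6 0.21
rows-units travel (x,y,z) if no spin first [-0.03  0.01  0.03] spin units -0.01
travel after spin [-0.03  0.01  0.03] y axis then [-0.162  0.987  0.011] z [0.987 0.162 0.002]
  return _methods._mean(a, axis=axis, dtype=dtype,
  ret = ret.dtype.type(ret / rcount)
```

View pics/s10c.png

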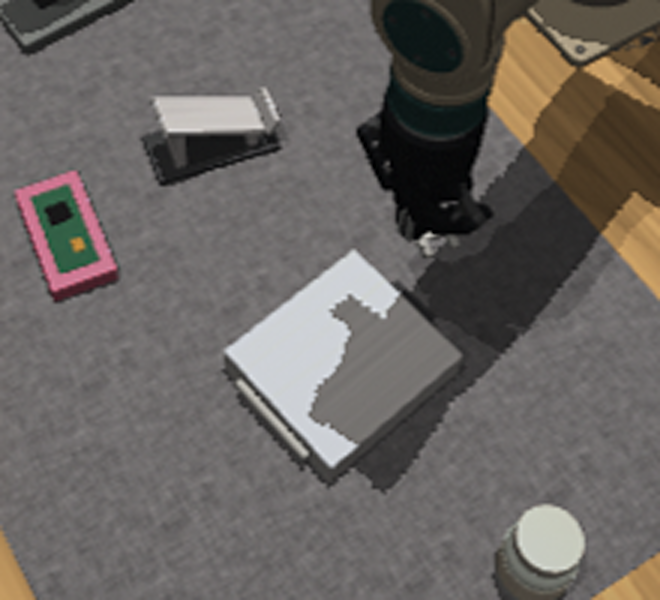

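View pics/w23.png

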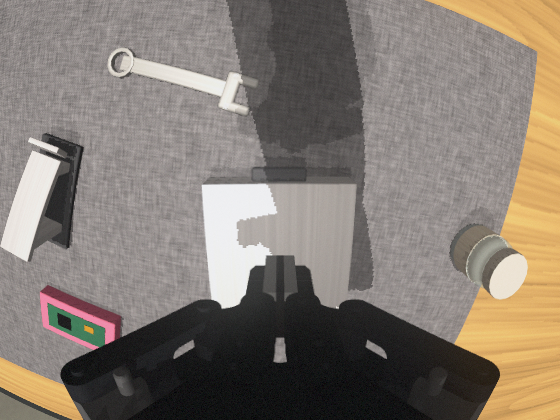

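Both views show the lid level at about 36 mm and shut edge to edge (box at crop pixels 225–465, 250–485). The gripper is clear and the bystanders look undisturbed, so I'm handing in.

```bash
python3 -c "
from plant import close_job
print(close_job())"
```

```text
the job is handed in; nothing more can be done
None
```

The job is done and handed in at about 34 s of the 72 s allowed. `close_job` gives no verdict, so what follows is from my own checks.

**What I did**
- **Pick and press:** I took the grey case off the rest and pivoted it flush on the sprung frame, from 25° to 35°. I then held it gripped at about 7–8 N for just over 2 s. In that hold it measured 35.0° tilt and was centred within about 2 mm.
- **Place:** I levelled the case on the free bench by rolling it on its lower edge, then regripped it. I set it in the nest with about 11–14 N of contact and released it right way up and flat, with its top at 26.7 mm where 26 mm is expected.
- **Close:** I swung the lid shut from behind with the closed fingertips, using about 3 N on the way and a 20 N check press at the end.

**Last checks:** the lid top was level at about 36 mm, shut edge to edge, with the gripper clear of everything. The jar, wrench and meter looked unmoved; I judged that by eye and did not measure it.

**Checks that disagreed**
- **Fingertip position:** both cameras put the fingertips 25–36 mm behind the reported TCP, while the text says 11 mm ahead. I used the camera values, and the bench and nest contact forces confirmed them.
- **Lid flatness:** the final scene-camera plane fit read 0.012 rad off level, in the direction opposite to "open", against 0.002 rad from the wrist camera. I took this as noise.
- **Joint limit:** the last joint reached its range end on the first approach. I made a half turn there; nothing was touched.
- **Case in the nest:** the automatic rectangle fit after release was spoilt by rib and wall points. I judged the case's centring from the picture and from the edges measured just before release.

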